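# Put away the air-line test kit

### The job

The air pressure test is done: switch the compressor off by setting the starter box's toggle to its upright centre position, and only then pull back the coupler's spring sleeve so that the test gauge is thrown free, and let the sleeve snap forward again. Take the gauge out and lay it in the compartment of the kit case that is farther from the robot, put every plug adaptor lying on the bench into the nearer compartment, and fold the stiff lid fully shut. Leave the toggle at off and everything else on the bench where it is.

Things in the scene. Friction and masses are not known exactly. Their poses are not given: they have to be found in the camera images.
- starter: The compressor's starter box: a grey steel enclosure fixed to the bench, 90 (x) by 120 (y) by 65 mm high, with a flat top plate (top at 67 mm), a low lamp and button near its -y edge and the bat toggle in the middle of its top. Origin: centre of its underside; the toggle swings in its x-z plane.
- selector_pivot (a point): The toggle's pivot: in the middle of the starter box's top plate, 67 mm above the bench. The upright (off) toggle stands straight above it.
- selector_tip (a point): Centre of the ball (15 mm dia) on the end of the toggle's bat (a 10 mm rod), 50 mm from the pivot: leaning, it is 20 mm to the side and 46 mm above the pivot. It takes about 4 N here to start the toggle out of a side position. Springs: the centre detent draws it in only within about 8 mm of upright; farther off it is thrown to the near side.
- selector (a joint): Angle of the three-position toggle, rad: 0 leaning to the starter box's +x side (running; it always starts here, against a stop), 0.42 upright = off (a narrow centre detent, about 0.15 rad to each side), 0.84 leaning to the box's -x side (running by hand). Springs hold it in each position.
- air_outlet: Bench air outlet, fixed: base plate, aluminium manifold block (60 mm wide, 138 mm high, 44 to 102 mm from the origin along -y), behind it a filter-regulator with a knob (164 mm high, at y = -163 mm). The quick coupler sticks out level along +y, its axis 105 mm above the bench. Origin: on the bench under the middle of the coupler's forward sleeve; z up, y towards the coupler's mouth.
- coupler_mouth (a point): Centre of the coupler's mouth, on its axis: 18 mm along +y from the sleeve's middle, 105 mm above the bench. The plug is pulled out level along the outlet's +y; its end is 42 mm inside when seated, about 28 mm inside after it has been thrown free.
- sleeve_grip (a point): Middle of the coupler's round steel sleeve, on the axis: the sleeve is 34 mm in diameter and 32 mm long, free all round, with a knurled band between two rims; 12 mm behind it is a 27 mm hexagon nut, 16 mm long, then the manifold; in front of it is the gauge's collar.
- sleeve (a joint): How far the sleeve is pulled back, m: 0 forward (held by its spring), 0.009 fully back. It slides along the outlet's -y, towards the manifold; 8 N starts it, about 14 N holds it fully back. From about 0.005 the lock lets go and a spring throws the gauge about 13 mm out along +y; it then hangs loosely in the mouth. Let go, the sleeve snaps forward.
- gauge: Test gauge, 130 g: round dark case 50 mm dia, 29 mm thick, dial on its +z side; from it a 14 mm square brass neck, a 20 mm collar and a grooved steel plug (13 and 9 mm dia) run along -y and end 86 mm from the origin. Origin: centre of the case, mid-thickness. It starts with the plug locked in the coupler, axes parallel to the outlet's, dial up, its origin 45 mm in front of the mouth.
- kit_case: Sheet steel kit case, fixed, open: 198 (x) by 278 (y) by 52 mm high, walls and floor 4 mm; a divider 44 mm high at y = 0 makes two compartments, each 190 by 133 mm inside: the -y one farther from the robot (for the gauge), the +y one nearer (for adaptors). Origin: centre of its underside; z up. The lid's hinge is along its +x side (away from the middle of the bench).
- lid_hinge (a point): Middle of the lid's hinge line, 99 mm from the case's middle along its +x and 52 mm above the bench; the hinge runs along the case's y.
- lid_edge (a point): Middle of the free edge of the lid, on its outer face: 198 mm from the hinge line; the lid is a plate 5 mm thick, 278 mm wide.
- lid (a joint): Angle of the lid, rad: 0 shut (lying on the case's rim), 1.57 upright, more leans outwards; it starts open at 1.6 to 1.8. The hinge is stiff (0.4 N m): the lid stays where it is put, and 2 to 4 N at its edge folds it; it has no catch.
- adaptor_a: A steel or brass plug adaptor lying on the bench (three or four are present): hexagonal body 30 mm long, 22 mm across flats, 25 across corners, on a flat; round threaded stub (13 to 19 mm dia, 12 to 15 long) on its -x end, grooved plug (13 mm dia, 17 long) on its +x end; about 80 g. Origin: under the middle of the hexagon, on the bench; x along its length, z up.
- adaptor_b: A steel or brass plug adaptor lying on the bench (three or four are present): hexagonal body 30 mm long, 22 mm across flats, 25 across corners, on a flat; round threaded stub (13 to 19 mm dia, 12 to 15 long) on its -x end, grooved plug (13 mm dia, 17 long) on its +x end; about 80 g. Origin: under the middle of the hexagon, on the bench; x along its length, z up.
- adaptor_c: A steel or brass plug adaptor lying on the bench (three or four are present): hexagonal body 30 mm long, 22 mm across flats, 25 across corners, on a flat; round threaded stub (13 to 19 mm dia, 12 to 15 long) on its -x end, grooved plug (13 mm dia, 17 long) on its +x end; about 80 g. Origin: under the middle of the hexagon, on the bench; x along its length, z up.
- adaptor_d: A steel or brass plug adaptor lying on the bench (three or four are present): hexagonal body 30 mm long, 22 mm across flats, 25 across corners, on a flat; round threaded stub (13 to 19 mm dia, 12 to 15 long) on its -x end, grooved plug (13 mm dia, 17 long) on its +x end; about 80 g. Origin: under the middle of the hexagon, on the bench; x along its length, z up.
- hammer: Bystander: ball-peen hammer, wooden handle, 220 mm long, lying on the bench. Origin near its head on the bench; x along the handle, to the head.
- leaf: Bystander: small aluminium leaf, 4 mm thick, about 90 by 45 mm, lying flat. Origin: its middle, on the bench.
- grinding_disc: Bystander: grinding disc, 75 mm dia, 6 mm thick, lying flat. Origin: its middle, on the bench.
- file: Bystander: flat file with wooden handle, 225 mm long. Origin near its ferrule, on the bench; x towards the blade.
- tin: Bystander: round tin, 72 mm dia, 70 mm high. Origin: centre of its underside.
- chain_wheel: Bystander: toothed steel wheel, 86 mm dia, 5 mm thick, lying flat. Origin: its middle, on the bench.

How it is judged (in metres and radians):
On the way, in this order (a step that is already met when the one before it is completed fails the run):
1. the toggle stands at its centre off position while the sleeve has not yet been pulled (value of joint selector between 0.32 and 0.52 rad and value of joint sleeve below 0.0015 m), for 0.3 s.
2. the coupler's sleeve is pulled back, with the toggle at off (value of joint sleeve above 0.005 m and value of joint selector between 0.32 and 0.52 rad), for 0.05 s.
3. the sleeve has snapped forward and the gauge's plug is free of the lock (all of step 1 and distance between gauge and coupler_mouth above 0.053 m), for 0.2 s.
At the end, for the whole second after the job is handed in: Toggle at off (0.32 to 0.52 rad), sleeve forward (under 1.5 mm), gauge in the case's farther (-y) compartment, every adaptor present in the nearer (+y) one (origins inside the walls, under 45 mm above the case's underside), all at rest, lid shut (under 0.05 rad) (all of step 1 and x of gauge in the frame of kit_case between -0.09 and 0.09 m and y of gauge in the frame of kit_case between -0.139 and -0.002 m and z of gauge in the frame of kit_case between 0 and 0.045 m and x of adaptor_a in the frame of kit_case between -0.09 and 0.09 m and y of adaptor_a in the frame of kit_case between 0.002 and 0.139 m and z of adaptor_a in the frame of kit_case between 0 and 0.045 m and linear speed of each of adaptor_a, adaptor_b, adaptor_c, adaptor_d, gauge below 0.02 m/s and x of adaptor_b in the frame of kit_case between -0.09 and 0.09 m and y of adaptor_b in the frame of kit_case between 0.002 and 0.139 m and z of adaptor_b in the frame of kit_case between 0 and 0.045 m and x of adaptor_c in the frame of kit_case between -0.09 and 0.09 m and y of adaptor_c in the frame of kit_case between 0.002 and 0.139 m and z of adaptor_c in the frame of kit_case between 0 and 0.045 m and x of adaptor_d in the frame of kit_case between -0.09 and 0.09 m and y of adaptor_d in the frame of kit_case between 0.002 and 0.139 m and z of adaptor_d in the frame of kit_case between 0 and 0.045 m and value of joint lid below 0.05 rad and velocity of joint lid below 0.05 rad/s); the robot touches nothing.
It fails at once if the sleeve is pulled back before the toggle has been set to off (value of joint sleeve above 0.004 m and not (value of joint selector between 0.32 and 0.52 rad)).
It fails at once if a bystander is moved by more than 4 cm (distance of any of hammer, leaf, grinding_disc, file, tin, chain_wheel from where it was at the start of the episode above 0.04 m).
Of adaptor_a, adaptor_b, adaptor_c, adaptor_d only 3 to 4 are there at a start; the rules pass over those that are not, and their reading is None.
At some moment in a run one of adaptor_a, adaptor_b, adaptor_c, adaptor_d may be knocked a few centimetres aside while the robot is not near it.
Once in a run the grip may slacken for a moment while it holds something.
It also fails if it takes over 208 s, if anything falls off the work surface, if the arm or the gripper's body presses on something with over 40 N, if the wrist force passes 120 N, or if a joint passes its speed limit or range.

### The arm

A 6-joint arm with a two-finger parallel gripper is mounted at the origin on the work surface. World frame = base frame: x ahead of the robot, y to its left, z up, the work surface at z = 0. Lengths are in mm, angles in degrees, forces in N, time in s.
With the tool pointing down it reaches from about 300 to 1000 mm from the base axis. Payload 5.1 kg.
Tool frame: the origin (TCP) lies at the very end of the fingers, on their centre line; the grasp point (between the pads) lies 19 mm behind it (manip.hold_point_z is the z of the grasp point in the tool frame, in mm); z points along the fingers, y is the direction in which the jaws open and shut (so a half turn about z gives the same grasp; the last joint's range is limited). The gripper opens to 95 mm and grips with 3 to 60 N. Pads are 20 mm wide; open, the fingers measure 119 mm over their backs; the gripper's body (75 mm by 180 mm) begins 59 mm behind the grasp point.
Start: joints at [-71.597, 7.093, 94.555, -0, 78.352, -4.733], TCP at [255.362, -597.725, 214.656] pointing down, gripper open.
Joint ranges: [-149.61, 149.61], [-58.7, 133.49], [1.44, 155.28], [-77.14, 257.14], [18.33, 153.61], [-166.67, 166.67]. Speed limits (degrees/s): [147.25, 147.25, 180, 180, 180, 180].

### API

Orientations are given as a 3x3 rotation matrix whose columns are the frame's x, y, z axes.
In Python, from workcell import manip gives the robot as it stands.
- The arm moves only by the tool play_rows, never from a script. Its argument "plan" is a list of rows, each an object with "linear": the shift along the world's x, y, z in cm, a list of three; "rot": the turn, a rotation vector about the world's x, y, z in rad, a list of three; "claw": the opening, from 0 (shut) to 1 (fully open). A call has exactly 5 rows; each row is the pose to reach, as a shift and turn from the pose commanded when the call began; what a row does not reach only later rows make up. A row lasts 1/10 s, in which the tool goes at most 50 mm and 8.59 degrees, less where a joint would pass 70% of its speed; a pose out of reach is approached as far as the arm can. A call with a gripper value outside its range is refused whole. The fingers move at their own pace and stop on an object; "force" is the grip in N (left out, the last holds). Time passes only in rows, so rows that repeat a pose let the fingers close, or fill a call up. It gives the time, the measured TCP pose, the force and the opening at its end, in the units of the state.
- manip.get_state(): the state, without advancing time (a new reading comes with each control period).
- manip.snapshot(name): name is "scene" or "top"; returns the picture (480x640x3 uint8, red, green, blue); there is no depth.
- manip.get_calibration(name): a dict with "vfov" (degrees; the focal length in pixels is half the picture's height over the tangent of half this angle, whatever the lens; pixels are square), "cx", "cy" (the principal point, pixels), "camera_from_world" (4x4, takes a point from world to camera coordinates). Camera axes: x right, y up, looking along -z (the intrinsics and any distortion apply to the point x, -y, -z); pixel columns grow to the right and rows downward; lengths in mm; the calibration is good to about 2 mm. A picture is of the moment at which its call begins. get_calibration takes no time and is no camera call.
- manip.hand_in(): hands the job in, once; it reports no verdict.
The state is a dict: "clock": time; "joint_pos": joint angles; "dq": joint speeds; "tau": joint torques, N m; "position": TCP position; "orientation": TCP orientation; "ft_force": force on the tool from outside, world axes, zero at the start; "wrist_torque": the same for the moment, N m; "opening": finger opening in mm.
Only numpy, scipy, OpenCV 4.12 (cv2) and the standard library are available. Lean on these libraries where they do the work, as an engineer would, in place of code of your own. Each camera call takes 0.05 s, during which the arm holds its last target. There are 200 camera calls.

## Working session

There is one attempt and no reset: what is moved stays moved. The work goes in short steps, Python scripts to look and compute and a tool call to move; the robot and the scene stay as the last step left them, time stands still between calls to the robot, and variables do not carry over. Pictures are saved under pics/ and viewed, about 12 in all and at most 16, crops included, and the job is handed in when it is done.

Besides the shell and the picture viewer there is one more tool, called after "Emit:" by a JSON object that holds its "op" and its "data". play_rows: Moves the arm, as the interface text tells. Its arguments: {"type":"object","properties":{"plan":{"type":"array"},"force":{"type":"number"}},"required":["plan"]}

```bash
ls; mkdir -p pics
cat > h.py <<'E'
import numpy as np, cv2, json
from workcell import manip
def shot(cam,name):
    im=manip.snapshot(cam); cv2.imwrite(f'pics/{name}.png',im[:,:,::-1]); return im
def K(cam):
    c=manip.get_calibration(cam); f=240/np.tan(np.radians(c['vfov'])/2)
    return c,f,np.array(c['camera_from_world'])
def proj(cam,p):
    c,f,T=K(cam); q=T[:3,:3]@np.asarray(p,float)+T[:3,3]
    return np.array([c['cx']+f*q[0]/-q[2], c['cy']-f*q[1]/-q[2]])
def ray(cam,uv):
    c,f,T=K(cam); d=np.array([(uv[0]-c['cx'])/f,-(uv[1]-c['cy'])/f,-1.])
    R=T[:3,:3]; return -R.T@T[:3,3], R.T@d
def onz(cam,uv,z):
    o,d=ray(cam,uv); return o+d*(z-o[2])/d[2]
E
python3 - <<'E'
from h import *
for n in('scene','top'):
    shot(n,n+'0'); c,f,T=K(n); print(n,{k:v for k,v in c.items() if k!='camera_from_world'},f,ray(n,(320,240)))
print(manip.get_state(), manip.hold_point_z)
E
```

```text
pics
scene {'vfov': 52.124598075074665, 'cx': 316.3639249962473, 'cy': 233.33058841353957} 490.7179850476868 (array([1273.56091841,  159.81223985,  830.82565876]), array([-0.65450752, -0.12872873, -0.74517679]))
top {'vfov': 52.07072666945199, 'cx': 324.59485270913467, 'cy': 236.4547424867378} 491.30306736363036 (array([429.36180124,  18.97012585, 976.28187557]), array([ 0.19321262,  0.00651572, -0.98120638]))
{'clock': 0.1, 'joint_pos': array([-7.15938710e+01,  7.13057817e+00,  9.46255907e+01, -9.54584730e-04,
        7.83523623e+01, -4.73497027e+00]), 'dq': array([-0.09043696,  0.01043358, -0.24910505, -0.03875211, -0.00958395,
        0.10883556]), 'tau': array([ 5.14241601e-04, -4.18880475e+01, -3.61095643e+01,  7.76945706e-02,
        4.61472140e-02, -6.99963948e-05]), 'position': array([ 255.20840459, -597.17168947,  213.50760361]), 'orientation': array([[ 9.19538545e-01,  3.92999347e-01, -6.13585695e-04],
       [ 3.92999801e-01, -9.19536810e-01,  1.79216943e-03],
       [ 1.40106783e-04, -1.88910792e-03, -9.99998206e-01]]), 'ft_force': array([-0.00086325,  0.50342062,  0.67582156]), 'wrist_torque': array([-0.0128939 , -0.00245135, -0.05044502]), 'opening': 94.89395133792773} -18.8
```

View pics/top0.png

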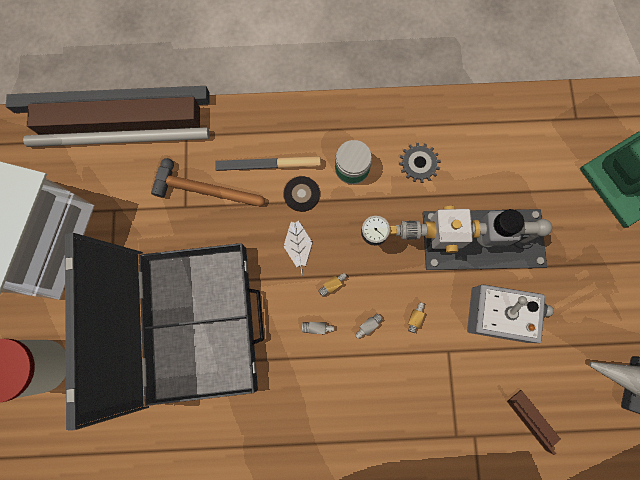

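View pics/scene0.png

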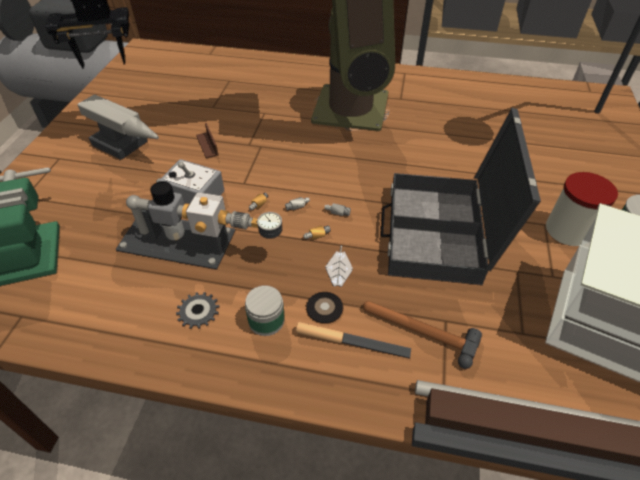

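The top view shows the case (240,320 divider end), four adaptors near (335,285), (318,327), (370,325) and (417,317), the gauge at (376,230), the outlet at (455,228) and the starter at (508,313). I'll zoom in next.

Run:
```python
import cv2
a=cv2.imread('pics/top0.png'); cv2.imwrite('pics/z1.png',cv2.resize(a[195:350,355:560],None,fx=3.9,fy=3.87,interpolation=cv2.INTER_CUBIC))
s=cv2.imread('pics/scene0.png'); cv2.imwrite('pics/z2.png',cv2.resize(s[150:270,110:310],None,fx=4,fy=4,interpolation=cv2.INTER_CUBIC))
```

```text
(no output)
```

View pics/z1.png

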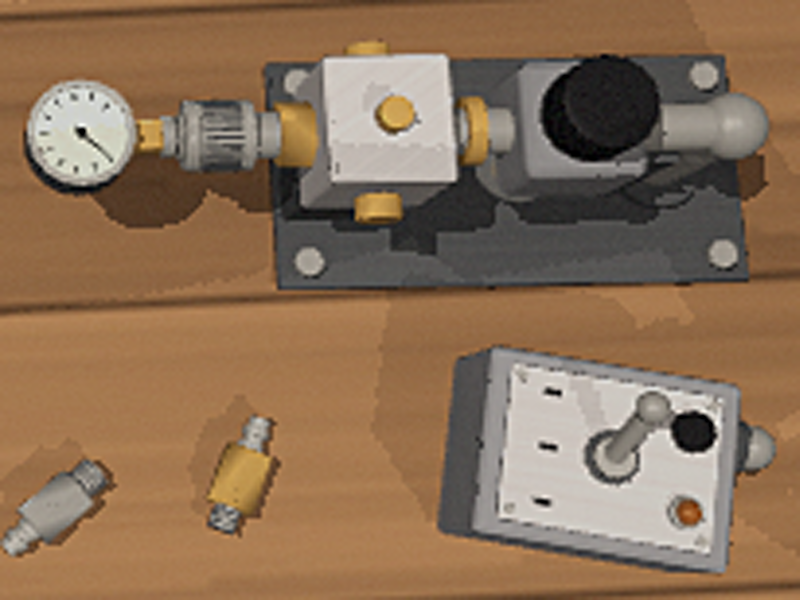

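View pics/z2.png

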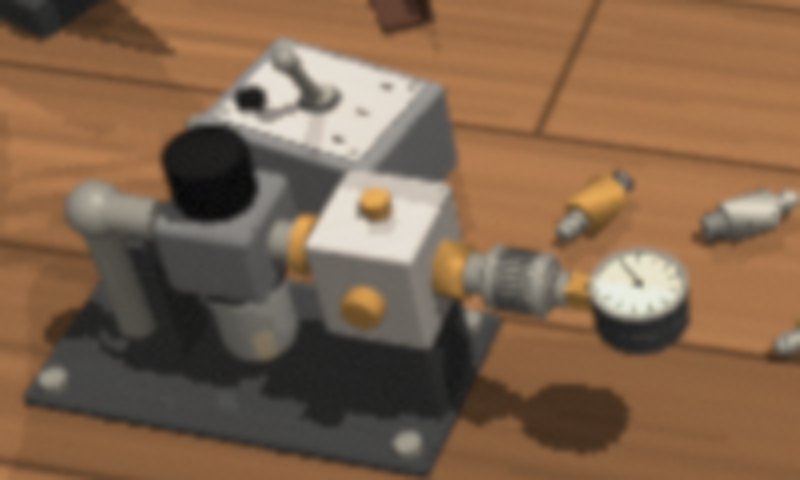

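```bash
cat >> h.py <<'E'
def tri(a,b,c1='top',c2='scene'):
    o1,d1=ray(c1,a); o2,d2=ray(c2,b); A=np.stack([d1,-d2],1); s=np.linalg.lstsq(A,o2-o1,rcond=None)[0]
    p,q=o1+s[0]*d1,o2+s[1]*d2; return (p+q)/2, np.linalg.norm(p-q)
E
python3 - <<'E'
from h import *
np.set_printoptions(suppress=True,precision=1)
t=lambda x,y:(355+x/3.9,195+y/3.87); s=lambda x,y:(110+x/4,150+y/4)
for n,a,b,z in[('dial',(80,134),(638,285),119.5),('pivot',(612,460),(320,97),67),('ball',(654,406),(286,54),113),('sleeve',(217,135),(516,280),105)]:
    print(n,onz('top',t(*a),z),onz('scene',s(*b),z),*tri(t(*a),s(*b)))
print('plate'); 
for c in((495,347),(740,384),(725,573),(472,535)): print(onz('top',t(*c),65))
for c in((325,58),(447,55),(457,181),(333,184)): print('man',onz('top',t(*c),138))
# adaptors
im=cv2.imread('pics/top0.png'); hsv=cv2.cvtColor(im,cv2.COLOR_BGR2HSV)
roi=np.zeros(im.shape[:2],np.uint8); roi[270:345,295:435]=255
h,S,v=cv2.split(hsv)
m=(((S<70)&(v>85))|((h>17)&(h<30)&(S>110)&(v>120))).astype(np.uint8)*255&roi
m=cv2.morphologyEx(m,cv2.MORPH_CLOSE,np.ones((5,5)))
for c in cv2.findContours(m,cv2.RETR_EXTERNAL,cv2.CHAIN_APPROX_NONE)[0]:
    if cv2.contourArea(c)<100: continue
    r=cv2.minAreaRect(c); bx=cv2.boxPoints(r); P=np.array([onz('top',p,11)[:2] for p in bx])
    e=P[1]-P[0],P[2]-P[1]; l=max(e,key=np.linalg.norm); w=min(np.linalg.norm(e[0]),np.linalg.norm(e[1]))
    print('adp',r[0],P.mean(0),'len',np.linalg.norm(l),'w',w,'ang',np.degrees(np.arctan2(l[1],l[0])))
cv2.imwrite('pics/m.png',cv2.resize(np.hstack([m[265:350,290:440],cv2.cvtColor(im,6)[265:350,290:440]]),None,fx=2.6,fy=3,interpolation=2))
# case corners
for n,p in(('c1',(245,245)),('c2',(257,390)),('hinge far',(140,253)),('hinge near',(147,404)),('div',(150,327)),('div2',(250,320))): print(n,onz('top',p,52))
E
```

```text
dial [612.4 -75.1 119.5] [619.  -72.8 119.5] [613.6 -75.2 113.5] 0.9811950103280561
pivot [ 455.1 -319.2   67. ] [ 457.3 -316.7   67. ] [ 454.9 -319.1   64.9] 1.8364751238265107
ball [ 476.9 -323.7  113. ] [ 474.7 -321.1  113. ] [ 476.4 -321.5  114.8] 2.8476893240206027
sleeve [ 612.1 -140.2  105. ] [ 614.6 -140.2  105. ] [ 612.6 -140.8  102.8] 0.4830949253261232
plate
[ 510.8 -271.    65. ]
[ 488.1 -384.6   65. ]
[ 400.8 -365.9   65. ]
[ 423.4 -250.8   65. ]
man [ 638.6 -185.6  138. ]
man [ 637.5 -240.6  138. ]
man [ 579.2 -239.   138. ]
man [ 580.4 -183.9  138. ]
adp (317.5, 327.5) [447.5  37.6] len 60.04104829811988 w 20.899794232304515 ang -92.5649040924978
adp (368.13531494140625, 326.2412109375) [445.6 -60.4] len 60.77093269558537 w 22.106136334390875 ang -52.738484072161256
adp (416.5862121582031, 317.03448486328125) [ 459.  -155.2] len 58.499430542854164 w 22.80693545471552 ang -26.278665779295736
adp (332.7799987792969, 283.5400390625) [531.2   3.9] len 61.1751753320602 w 21.69713793582207 ang -55.67280058128694
c1 [608.2 169.   52. ]
c2 [340.7 150.6  52. ]
hinge far [601.8 369.9  52. ]
hinge near [325.2 348.8  52. ]
div [461.5 347.1  52. ]
div2 [466.  161.5  52. ]
```

Emit:
{"op": "play_rows", "data": {"plan": [{"linear": [2,2.8,0],"rot": [0,0,0.1],"claw": 1},{"linear": [5,7,0],"rot": [0,0,0.24],"claw": 1},{"linear": [8,11.2,0],"rot": [0,0,0.36],"claw": 1},{"linear": [10,14,0],"rot": [0,0,0.48],"claw": 1},{"linear": [10,14,0],"rot": [0,0,0.485],"claw": 1}], "force": 20}}

```text
clock: 0.6
position: [357.4, -454.2, 214.2]
orientation: [[0.625, 0.78, 0.0], [0.78, -0.625, 0.002], [0.001, -0.001, -1.0]]
ft_force: [0.2, -0.8, 0.5]
opening: 94.9
```

Emit:
{"op": "play_rows", "data": {"plan": [{"linear": [2,2.8,0],"rot": [0,0,0.1],"claw": 1},{"linear": [5,7,0],"rot": [0,0,0.24],"claw": 1},{"linear": [8,11.2,0],"rot": [0,0,0.36],"claw": 1},{"linear": [10,13.9,0],"rot": [0,0,0.48],"claw": 1},{"linear": [10,13.9,0],"rot": [0,0,0.485],"claw": 1}]}}

```text
clock: 1.1
position: [456.9, -316.2, 214.3]
orientation: [[0.191, 0.982, 0.0], [0.982, -0.191, 0.001], [0.001, -0.0, -1.0]]
ft_force: [1.1, 0.0, -0.1]
opening: 94.9
```

Run:
```python
from h import *
import sys
a=shot('top','top1'); shot('scene','scene1')
cv2.imwrite('pics/z3.png',np.vstack([cv2.resize(a[225:435,55:275,::-1],(640,600),interpolation=2)]))
s=manip.get_state(); print(s['position'],s['orientation'].round(3))
```

```text
[ 455.29194477 -318.8504331   214.36062641] [[ 0.196  0.981 -0.001]
 [ 0.981 -0.196 -0.   ]
 [-0.    -0.001 -1.   ]]
```

View pics/z3.png

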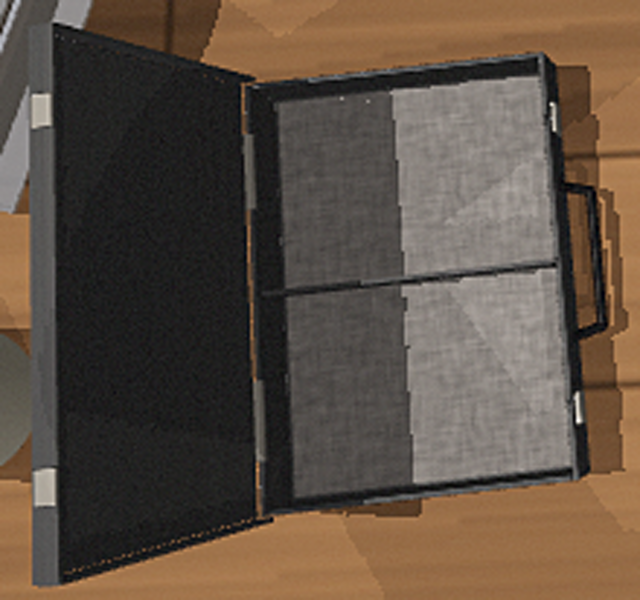

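The toggle is below the gripper. The zoom shows the case rim corners at (545,53), (588,475), (248,85) and (262,516), with the divider from (262,293) to (556,265). Next I go down and close on the toggle.

Emit:
{"op": "play_rows", "data": {"plan": [{"linear": [0,0,-2],"rot": [0,0,0],"claw": 1},{"linear": [0,0,-6],"rot": [0,0,0],"claw": 1},{"linear": [0,0,-10],"rot": [0,0,0],"claw": 1},{"linear": [0,0,-12],"rot": [0,0,0],"claw": 1},{"linear": [0,0,-12],"rot": [0,0,0],"claw": 1}]}}

```text
clock: 1.7
position: [451.9, -318.4, 90.2]
orientation: [[0.199, 0.98, -0.007], [0.98, -0.199, 0.005], [0.004, -0.008, -1.0]]
ft_force: [0.0, -0.2, 0.7]
opening: 95.0
```

Emit:
{"op": "play_rows", "data": {"plan": [{"linear": [0,0,0],"rot": [0,0,0],"claw": 0.12},{"linear": [0,0,0],"rot": [0,0,0],"claw": 0.12},{"linear": [0,0,0],"rot": [0,0,0],"claw": 0.12},{"linear": [0,0,0],"rot": [0,0,0],"claw": 0.12},{"linear": [0,0,0],"rot": [0,0,0],"claw": 0.12}]}}

```text
clock: 2.2
position: [455.8, -319.0, 95.6]
orientation: [[0.196, 0.981, 0.001], [0.981, -0.196, -0.001], [-0.001, 0.001, -1.0]]
ft_force: [-0.2, 0.8, 0.4]
opening: 60.7
```

Run:
```python
from h import *
np.set_printoptions(suppress=True,precision=1)
s=manip.get_state(); print(s['position'],s['opening'],s['ft_force'],s['clock'])
f=lambda x,y:(55+x*220/640,225+y*.35)
C={k:onz('top',f(*p),52) for k,p in dict(fr=(545,53),nr=(588,475),hf=(248,85),hn=(262,516),d1=(262,293),d2=(556,265)).items()}
for k in C: print(k,C[k])
r=np.mean([C[k] for k in('fr','nr','hf','hn')],0); print('mid',r)
print([np.linalg.norm(C[a]-C[b]) for a,b in(('fr','nr'),('hf','hn'),('fr','hf'),('nr','hn'))])
for a,b in(('fr','nr'),('hf','hn'),('hf','fr'),('hn','nr'),('d1','d2')): d=C[b]-C[a]; print(np.degrees(np.arctan2(d[1],d[0])))
for z in (235,245): print('lid edge',z,onz('top',f(42,25),z),onz('top',f(50,585),z))
```

```text
[ 455.8 -319.    95.6] 60.69685198661383 [-0.2  0.8  0.4] 2.2
fr [611.2 174.1  52. ]
nr [338.5 150.4  52. ]
hf [598.4 369.3  52. ]
hn [322.6 352.3  52. ]
d1 [460.9 356.2  52. ]
d2 [470.5 168.6  52. ]
mid [467.7 261.5  52. ]
[np.float64(273.75523381760826), np.float64(276.27602128216336), np.float64(195.64259235196982), np.float64(202.4750365314324)]
-175.04061580297292
-176.46511509726548
-86.2312072603789
-85.50178984971468
-87.08757646480339
lid edge 235 [602.9 410.6 235. ] [315.3 389.6 235. ]
lid edge 245 [600.6 405.3 245. ] [316.9 384.6 245. ]
```

Emit:
{"op": "play_rows", "data": {"plan": [{"linear": [0,0,0],"rot": [0,0,0],"claw": 0.12},{"linear": [0,0,0],"rot": [0,0,0],"claw": 0.12},{"linear": [0,0,0],"rot": [0,0,0],"claw": 0.12},{"linear": [0,0,0],"rot": [0,0,0],"claw": 0.12},{"linear": [0,0,0],"rot": [0,0,0],"claw": 0.12}]}}

```text
clock: 2.7
position: [454.8, -318.4, 94.3]
orientation: [[0.195, 0.981, -0.001], [0.981, -0.195, 0.001], [0.0, -0.002, -1.0]]
ft_force: [-0.2, -0.2, -0.3]
opening: 20.8
```

Emit:
{"op": "play_rows", "data": {"plan": [{"linear": [0,0,0],"rot": [0,0,0],"claw": 0.12},{"linear": [0,0,0],"rot": [0,0,0],"claw": 0.12},{"linear": [0,0,0],"rot": [0,0,0],"claw": 0.12},{"linear": [0,0,0],"rot": [0,0,0],"claw": 0.12},{"linear": [0,0,0],"rot": [0,0,0],"claw": 0.12}]}}

```text
clock: 3.2
position: [455.4, -318.5, 94.5]
orientation: [[0.196, 0.981, 0.0], [0.981, -0.196, 0.0], [0.0, 0.0, -1.0]]
ft_force: [3.6, 0.9, 0.1]
opening: 13.8
```

Emit:
{"op": "play_rows", "data": {"plan": [{"linear": [0,0,0],"rot": [0,0,0],"claw": 0.6},{"linear": [0,0,0],"rot": [0,0,0],"claw": 0.6},{"linear": [0,0,0],"rot": [0,0,0],"claw": 0.6},{"linear": [0,0,0],"rot": [0,0,0],"claw": 0.6},{"linear": [0,0,0],"rot": [0,0,0],"claw": 0.6}]}}

```text
clock: 3.7
position: [455.0, -318.7, 94.5]
orientation: [[0.196, 0.981, -0.001], [0.981, -0.196, 0.0], [0.0, -0.001, -1.0]]
ft_force: [-0.2, 0.1, 0.3]
opening: 47.7
```

Emit:
{"op": "play_rows", "data": {"plan": [{"linear": [0,0,2],"rot": [0,0,0],"claw": 0.7},{"linear": [0,0,6],"rot": [0,0,0],"claw": 0.7},{"linear": [0,0,10],"rot": [0,0,0],"claw": 0.7},{"linear": [0,0,12],"rot": [0,0,0],"claw": 0.7},{"linear": [0,0,12],"rot": [0,0,0],"claw": 0.7}]}}

```text
clock: 4.2
position: [457.0, -320.2, 219.2]
orientation: [[0.196, 0.981, 0.006], [0.981, -0.196, -0.005], [-0.004, 0.007, -1.0]]
ft_force: [0.1, -0.7, 0.1]
opening: 66.6
```

Emit:
{"op": "play_rows", "data": {"plan": [{"linear": [4,3,0],"rot": [0,0,0],"claw": 0.7},{"linear": [8,7,0],"rot": [0,0,0.07],"claw": 0.7},{"linear": [12,11,0],"rot": [0,0,0.14],"claw": 0.7},{"linear": [15,16,0],"rot": [0,0,0.2],"claw": 0.7},{"linear": [15.7,18,0],"rot": [0,0,0.2],"claw": 0.7}]}}

```text
clock: 4.7
position: [612.7, -136.5, 211.8]
orientation: [[-0.004, 1.0, -0.003], [1.0, 0.004, 0.001], [0.001, -0.003, -1.0]]
ft_force: [0.8, -1.0, 0.4]
opening: 66.2
```

Run:
```python
from h import *
a=shot('top','top2'); b=shot('scene','scene2')
z=np.hstack([cv2.resize(a[270:350,440:560,::-1],(480,320),interpolation=2),cv2.resize(b[150:210,140:200,::-1],(320,320),interpolation=2)])
cv2.imwrite('pics/z4.png',z)
s=manip.get_state(); print(s['position'],s['orientation'].round(3),s['opening'])
```

```text
[ 613.01153315 -134.18977207  211.79235474] [[-0.009  1.    -0.003]
 [ 1.     0.009  0.002]
 [ 0.002 -0.003 -1.   ]] 66.77964124591728
```

View pics/z4.png

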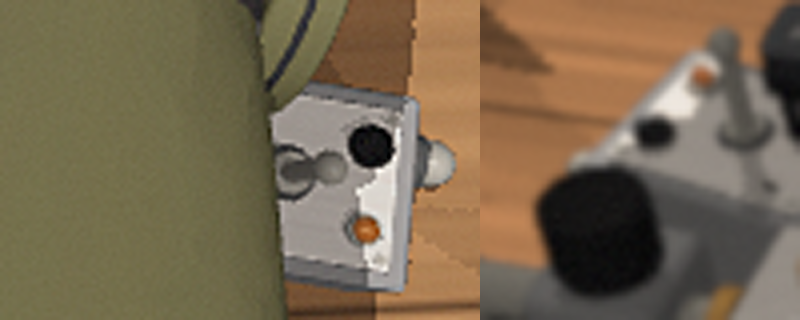

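Run:
```python
from h import *
p=lambda s:proj('top',(455.5+s*.98,-318.7-s*.196,117 if s==0 else 113))
print(p(0),p(20),p(-20),'seen',440+331/4,270+167/4); s=manip.get_state(); print(s['position'])
```

```text
[522.23105917 312.30282194] [522.17849464 300.95507397] [520.48496647 323.98059299] seen 522.75 311.75
[ 613.01153315 -134.18977207  211.79235474]
```

Emit:
{"op": "play_rows", "data": {"plan": [{"linear": [0,-0.1,-2],"rot": [0,0,0],"claw": 0.7},{"linear": [0,-0.1,-6],"rot": [0,0,0],"claw": 0.7},{"linear": [0,-0.1,-10],"rot": [0,0,0],"claw": 0.7},{"linear": [0,-0.1,-12.2],"rot": [0,0,0],"claw": 0.7},{"linear": [0,-0.1,-12.4],"rot": [0,0,0],"claw": 0.7}]}}

```text
clock: 5.3
position: [607.8, -139.3, 84.1]
orientation: [[-0.002, 1.0, -0.011], [1.0, 0.002, 0.003], [0.003, -0.011, -1.0]]
ft_force: [0.8, 0.4, 0.3]
opening: 66.8
```

Run:
```python
from h import *
a=shot('top','top3'); b=shot('scene','scene3')
s=manip.get_state(); print(s['position'],s['orientation'].round(3),s['opening'],s['ft_force'])
cv2.imwrite('pics/z5.png',np.hstack([cv2.resize(b[170:260,160:300,::-1],(700,450),interpolation=2)]))
```

```text
[ 611.21587952 -140.10563801   89.30778225] [[-0.002  1.    -0.003]
 [ 1.     0.002  0.001]
 [ 0.001 -0.003 -1.   ]] 66.51412640318694 [-0.38366288 -0.03284019  0.84836004]
```

View pics/z5.png

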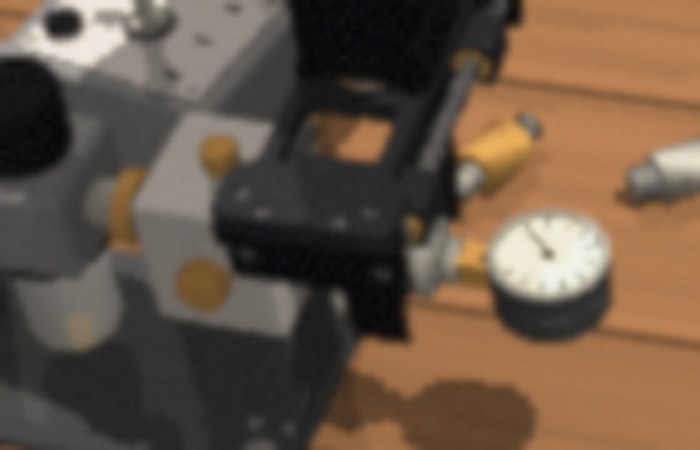

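The toggle is upright: I see it at (522.7,311.7) and predicted (522.2,312.3). The fingers straddle the sleeve, so I grip it and pull it back.

Emit:
{"op": "play_rows", "data": {"plan": [{"linear": [0,0,0],"rot": [0,0,0],"claw": 0.25},{"linear": [0,0,0],"rot": [0,0,0],"claw": 0.25},{"linear": [0,0,0],"rot": [0,0,0],"claw": 0.25},{"linear": [0,0,0],"rot": [0,0,0],"claw": 0.25},{"linear": [0,0,0],"rot": [0,0,0],"claw": 0.25}], "force": 45}}

```text
clock: 5.9
position: [613.3, -139.8, 91.4]
orientation: [[-0.003, 1.0, 0.003], [1.0, 0.003, -0.0], [-0.0, 0.003, -1.0]]
ft_force: [0.5, -0.6, 3.8]
opening: 33.4
```

Emit:
{"op": "play_rows", "data": {"plan": [{"linear": [0,0,0],"rot": [0,0,0],"claw": 0.25},{"linear": [0,0,0],"rot": [0,0,0],"claw": 0.25},{"linear": [0,-0.2,0],"rot": [0,0,0],"claw": 0.25},{"linear": [0,-0.4,0],"rot": [0,0,0],"claw": 0.25},{"linear": [0,-0.6,0],"rot": [0,0,0],"claw": 0.25}]}}

```text
clock: 6.4
position: [613.2, -143.0, 91.4]
orientation: [[-0.002, 1.0, 0.002], [1.0, 0.002, 0.005], [0.005, 0.002, -1.0]]
ft_force: [3.2, 10.9, 4.8]
opening: 33.7
```

Emit:
{"op": "play_rows", "data": {"plan": [{"linear": [0,-0.1,0],"rot": [0,0,0],"claw": 0.25},{"linear": [0,-0.2,0],"rot": [0,0,0],"claw": 0.25},{"linear": [0,-0.3,0],"rot": [0,0,0],"claw": 0.25},{"linear": [0,-0.3,0],"rot": [0,0,0],"claw": 0.25},{"linear": [0,-0.3,0],"rot": [0,0,0],"claw": 0.25}]}}

```text
clock: 6.9
position: [613.1, -145.3, 91.4]
orientation: [[-0.003, 1.0, 0.001], [1.0, 0.003, 0.006], [0.006, 0.001, -1.0]]
ft_force: [3.3, 11.8, 4.0]
opening: 33.6
```

Run:
```python
from h import *
a=shot('top','top4'); b=shot('scene','scene4')
s=manip.get_state(); print(s['position'],s['opening'],s['ft_force'])
def dial(im):
    m=((im.min(2)>185)).astype(np.uint8); m[:200]=0;m[260:]=0;m[:,:235]=0;m[:,300:]=0
    n,l,st,c=cv2.connectedComponentsWithStats(m); i=1+st[1:,4].argmax(); return c[i],st[i]
for f in('scene0','scene3','scene4'): print(f,dial(cv2.imread(f'pics/{f}.png')))
```

```text
[ 613.12062711 -145.3081496    91.39532117] 33.744069416257176 [ 3.37546504 10.96027441  5.78686071]
scene0 (array([268.8121547 , 221.13812155]), array([259, 214,  20,  14, 181], dtype=int32))
scene3 (array([269.53773585, 220.61792453]), array([259, 214,  22,  15, 212], dtype=int32))
scene4 (array([276.16525424, 223.06355932]), array([266, 216,  21,  15, 236], dtype=int32))
```

The dial moved about 7 px (roughly 13 mm), so the gauge is thrown free. I pull a bit further to be sure, then let go.

Emit:
{"op": "play_rows", "data": {"plan": [{"linear": [0,-0.2,0],"rot": [0,0,0],"claw": 0.25},{"linear": [0,-0.3,0],"rot": [0,0,0],"claw": 0.25},{"linear": [0,-0.3,0],"rot": [0,0,0],"claw": 0.25},{"linear": [0,-0.3,0],"rot": [0,0,0],"claw": 0.25},{"linear": [0,-0.3,0],"rot": [0,0,0],"claw": 0.25}]}}

```text
clock: 7.5
position: [613.1, -147.8, 91.4]
orientation: [[-0.003, 1.0, 0.001], [1.0, 0.003, 0.007], [0.007, 0.001, -1.0]]
ft_force: [2.2, 12.2, 5.1]
opening: 33.8
```

Emit:
{"op": "play_rows", "data": {"plan": [{"linear": [0,0,0],"rot": [0,0,0],"claw": 0.75},{"linear": [0,0,0],"rot": [0,0,0],"claw": 0.75},{"linear": [0,0,0],"rot": [0,0,0],"claw": 0.75},{"linear": [0,0,0],"rot": [0,0,0],"claw": 0.75},{"linear": [0,0,0],"rot": [0,0,0],"claw": 0.75}]}}

```text
clock: 8.0
position: [612.1, -152.1, 90.4]
orientation: [[-0.003, 1.0, -0.001], [1.0, 0.003, -0.0], [-0.0, -0.001, -1.0]]
ft_force: [-1.1, -0.5, -0.1]
opening: 68.0
```

Emit:
{"op": "play_rows", "data": {"plan": [{"linear": [0,0,2],"rot": [0,0,0],"claw": 0.75},{"linear": [0,0,6],"rot": [0,0,0],"claw": 0.75},{"linear": [0,0,9],"rot": [0,0,0],"claw": 0.75},{"linear": [0,4,9],"rot": [0,0,0],"claw": 0.75},{"linear": [0,8,9],"rot": [0,0,0],"claw": 0.75}]}}

```text
clock: 8.5
position: [613.2, -72.2, 182.8]
orientation: [[-0.0, 1.0, 0.003], [1.0, 0.0, -0.001], [-0.001, 0.003, -1.0]]
ft_force: [0.1, 0.9, -0.4]
opening: 71.0
```

Run:
```python
from h import *
a=shot('top','top5'); b=shot('scene','scene5')
s=manip.get_state(); print(s['position'],s['opening'],s['ft_force'])
cv2.imwrite('pics/z6.png',np.vstack([cv2.resize(a[190:270,340:470,::-1],(488,300),interpolation=2),cv2.resize(b[180:260,180:310,::-1],(488,300),interpolation=2)]))
```

```text
[612.22238313 -68.40630608 181.00138479] 71.32167856352069 [ 0.18288787 -0.74549162 -0.40070507]
```

View pics/z6.png

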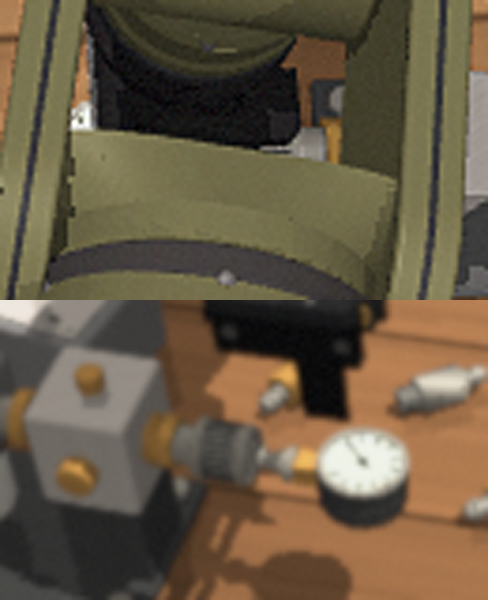

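The gauge hangs in the mouth with its dial at scene pixel (276.7,222.7), and the sleeve is forward. Next I grip the case from above and draw it out level.

Emit:
{"op": "play_rows", "data": {"plan": [{"linear": [0,0.9,0],"rot": [0,0,0],"claw": 0.78},{"linear": [0,0.9,-3],"rot": [0,0,0],"claw": 0.78},{"linear": [0,0.9,-6],"rot": [0,0,0],"claw": 0.78},{"linear": [0,0.9,-8.3],"rot": [0,0,0],"claw": 0.78},{"linear": [0,0.9,-8.6],"rot": [0,0,0],"claw": 0.78}], "force": 30}}

```text
clock: 9.1
position: [609.5, -63.0, 90.4]
orientation: [[-0.002, 1.0, -0.007], [1.0, 0.002, 0.001], [0.001, -0.007, -1.0]]
ft_force: [-0.1, -0.5, -0.2]
opening: 73.7
```

Emit:
{"op": "play_rows", "data": {"plan": [{"linear": [0,0,0],"rot": [0,0,0],"claw": 0.45},{"linear": [0,0,0],"rot": [0,0,0],"claw": 0.45},{"linear": [0,0,0],"rot": [0,0,0],"claw": 0.45},{"linear": [0,0,0],"rot": [0,0,0],"claw": 0.45},{"linear": [0,0,0],"rot": [0,0,0],"claw": 0.45}]}}

```text
clock: 9.6
position: [613.5, -63.0, 96.1]
orientation: [[-0.003, 1.0, 0.003], [1.0, 0.003, -0.001], [-0.001, 0.003, -1.0]]
ft_force: [0.3, -0.3, 0.9]
opening: 49.5
```

Run:
```python
from h import *
b=shot('scene','scene6')
s=manip.get_state(); print(s['position'],s['opening'],s['ft_force'])
```

```text
[613.32201596 -62.93480401  95.87314012] 50.09994641990771 [ 0.86940587 -0.4426385   0.50985716]
```

Emit:
{"op": "play_rows", "data": {"plan": [{"linear": [0,0.5,0],"rot": [0,0,0],"claw": 0.45},{"linear": [0,1.5,0],"rot": [0,0,0],"claw": 0.45},{"linear": [0.1,3,0],"rot": [0,0,0],"claw": 0.45},{"linear": [0.1,4.5,0],"rot": [0,0,0],"claw": 0.45},{"linear": [0.1,6,0],"rot": [0,0,0],"claw": 0.45}]}}

```text
clock: 10.15
position: [612.9, -0.8, 94.2]
orientation: [[-0.004, 1.0, -0.001], [1.0, 0.004, 0.001], [0.001, -0.001, -1.0]]
ft_force: [-0.5, -0.2, -1.1]
opening: 49.7
```

Emit:
{"op": "play_rows", "data": {"plan": [{"linear": [-0.5,2.5,0],"rot": [0,0,0.01],"claw": 0.45},{"linear": [-1.5,6,0],"rot": [0,0,0.03],"claw": 0.45},{"linear": [-2.5,9.5,0],"rot": [0,0,0.05],"claw": 0.45},{"linear": [-3.5,13,0],"rot": [0,0,0.07],"claw": 0.45},{"linear": [-4,15,0],"rot": [0,0,0.07],"claw": 0.45}]}}

```text
clock: 10.65
position: [571.8, 150.8, 94.4]
orientation: [[-0.076, 0.997, -0.001], [0.997, 0.076, 0.001], [0.001, -0.001, -1.0]]
ft_force: [0.5, -0.2, -1.0]
opening: 49.2
```

Run:
```python
from h import *
a=shot('top','top7');b=shot('scene','scene7')
s=manip.get_state(); print(s['position'],s['opening'],s['ft_force'])
cv2.imwrite('pics/z7.png',np.vstack([cv2.resize(b[110:300,190:510,::-1],(640,380),interpolation=2)]))
```

```text
[572.0124201  150.78843137  94.42709313] 49.33321248850847 [ 0.14222689  0.45510974 -1.94642829]
```

View pics/z7.png

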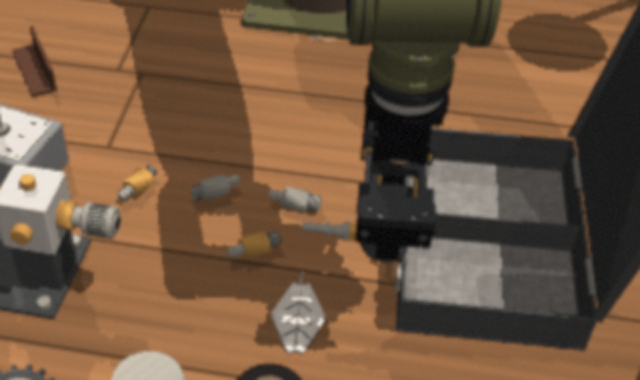

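The gauge is held level, with the plug pointing away from the case. Now over the far compartment and down.

Emit:
{"op": "play_rows", "data": {"plan": [{"linear": [-0.7,3,0],"rot": [0,0,0],"claw": 0.45},{"linear": [-1.7,7,0],"rot": [0,0,0],"claw": 0.45},{"linear": [-2.8,11,0],"rot": [0,0,0],"claw": 0.45},{"linear": [-3.6,13.5,0],"rot": [0,0,0],"claw": 0.45},{"linear": [-3.8,14.3,0],"rot": [0,0,0],"claw": 0.45}]}}

```text
clock: 11.25
position: [534.4, 292.5, 94.5]
orientation: [[-0.076, 0.997, -0.0], [0.997, 0.076, 0.0], [0.0, -0.0, -1.0]]
ft_force: [0.1, 0.2, -1.3]
opening: 49.3
```

Emit:
{"op": "play_rows", "data": {"plan": [{"linear": [0,0,-1.5],"rot": [0,0,0],"claw": 0.45},{"linear": [0,0,-4],"rot": [0,0,0],"claw": 0.45},{"linear": [0,0,-6],"rot": [0,0,0],"claw": 0.45},{"linear": [0,0,-7.5],"rot": [0,0,0],"claw": 0.45},{"linear": [0,0,-8],"rot": [0,0,0],"claw": 0.45}]}}

```text
clock: 11.75
position: [534.7, 287.8, 13.4]
orientation: [[-0.072, 0.997, -0.004], [0.997, 0.072, -0.004], [-0.003, -0.004, -1.0]]
ft_force: [-6.5, -7.1, 19.4]
opening: 49.5
```

Emit:
{"op": "play_rows", "data": {"plan": [{"linear": [0,0,-0.2],"rot": [0,0,0],"claw": 0.45},{"linear": [0,0,-0.4],"rot": [0,0,0],"claw": 0.45},{"linear": [0,0,-0.4],"rot": [0,0,0],"claw": 0.45},{"linear": [0,0,-0.4],"rot": [0,0,0],"claw": 0.45},{"linear": [0,0,-0.4],"rot": [0,0,0],"claw": 0.45}]}}

```text
clock: 12.25
position: [536.6, 289.2, 13.4]
orientation: [[-0.072, 0.997, 0.0], [0.997, 0.072, -0.001], [-0.001, 0.0, -1.0]]
ft_force: [-4.5, -4.4, 11.7]
opening: 49.6
```

Emit:
{"op": "play_rows", "data": {"plan": [{"linear": [0,0,0],"rot": [0,0,0],"claw": 0.75},{"linear": [0,0,0],"rot": [0,0,0],"claw": 0.75},{"linear": [0,0,0],"rot": [0,0,0],"claw": 0.75},{"linear": [0,0,0],"rot": [0,0,0],"claw": 0.75},{"linear": [0,0,0],"rot": [0,0,0],"claw": 0.75}]}}

```text
clock: 12.75
position: [535.3, 290.2, 10.4]
orientation: [[-0.073, 0.997, -0.0], [0.997, 0.073, -0.0], [-0.0, -0.0, -1.0]]
ft_force: [-0.6, -0.7, 0.1]
opening: 70.8
```

Emit:
{"op": "play_rows", "data": {"plan": [{"linear": [0,0,2],"rot": [0,0,0],"claw": 0.75},{"linear": [0,0,5],"rot": [0,0,0],"claw": 0.75},{"linear": [0,0,9],"rot": [0,0,0],"claw": 0.75},{"linear": [-0.5,-4,11],"rot": [0,0,0],"claw": 0.75},{"linear": [-1,-8,11],"rot": [0,0,0],"claw": 0.75}]}}

```text
clock: 13.25
position: [528.0, 211.0, 125.5]
orientation: [[-0.075, 0.997, 0.008], [0.997, 0.075, 0.002], [0.002, 0.008, -1.0]]
ft_force: [0.5, -0.7, 0.6]
opening: 71.1
```

Emit:
{"op": "play_rows", "data": {"plan": [{"linear": [0,-4,0],"rot": [0,0,-0.12],"claw": 0.75},{"linear": [0,-8,0],"rot": [0,0,-0.26],"claw": 0.75},{"linear": [0,-12,0],"rot": [0,0,-0.4],"claw": 0.6},{"linear": [0,-16,0],"rot": [0,0,-0.52],"claw": 0.6},{"linear": [0,-17,0],"rot": [0,0,-0.6],"claw": 0.6}]}}

```text
clock: 13.75
position: [525.2, 37.2, 120.6]
orientation: [[0.509, 0.861, 0.0], [0.861, -0.509, -0.001], [-0.001, 0.001, -1.0]]
ft_force: [-0.3, 1.0, 0.1]
opening: 58.0
```

```bash
cat >> h.py <<'E'
def adaptors(im_bgr):
    h,S,v=cv2.split(cv2.cvtColor(im_bgr,cv2.COLOR_BGR2HSV)); roi=np.zeros(h.shape,np.uint8); roi[265:350,268:465]=255
    m=(((S<70)&(v>85))|((h>17)&(h<30)&(S>110)&(v>120))).astype(np.uint8)*255&roi
    m=cv2.morphologyEx(m,cv2.MORPH_CLOSE,np.ones((5,5)))
    for c in cv2.findContours(m,cv2.RETR_EXTERNAL,cv2.CHAIN_APPROX_NONE)[0]:
        if cv2.contourArea(c)<100: continue
        r=cv2.minAreaRect(c); P=np.array([onz('top',p,11)[:2] for p in cv2.boxPoints(r)])
        l=max((P[1]-P[0],P[2]-P[1]),key=np.linalg.norm); print('adp',np.round(r[0]),P.mean(0).round(1),'len',np.linalg.norm(l).round(),'area',cv2.contourArea(c),'ang',np.degrees(np.arctan2(l[1],l[0])).round(1)%180)
E
python3 - <<'E'
from h import *
a=shot('top','top8');b=shot('scene','scene8')
s=manip.get_state(); print(s['position'],s['orientation'].round(3),s['opening'],s['ft_force'])
adaptors(a[:,:,::-1].copy())
cv2.imwrite('pics/z8.png',np.hstack([cv2.resize(a[225:435,55:475,::-1],(800,400),interpolation=2)]))
E
```

```text
[525.33093284  38.76053547 120.61952004] [[ 0.505  0.863  0.   ]
 [ 0.863 -0.505 -0.   ]
 [-0.     0.    -1.   ]] 57.603669093454 [-0.47825511  0.02130505  0.40871316]
adp [371. 324.] [449.7 -65.6] len 47.0 area 186.5 ang 123.6
adp [417. 317.] [ 459.2 -155.3] len 58.0 area 247.5 ang 153.7
```

View pics/z8.png

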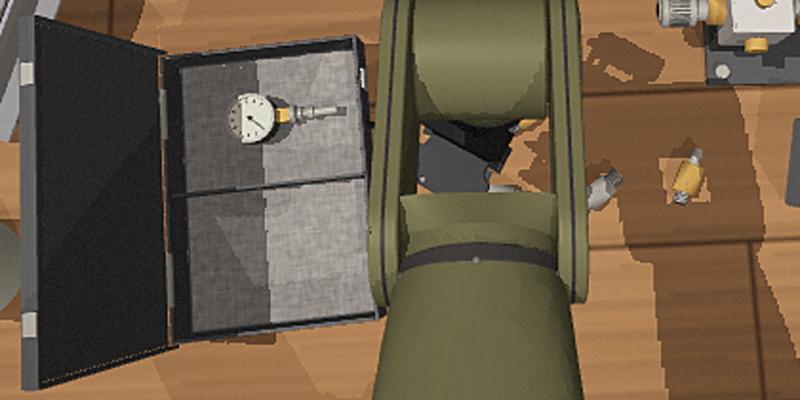

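The gauge lies in the far compartment, with its dial at (250,118) in the crop. Next is the adaptor at (531,4), whose axis is at 124°, so the jaws go to 34°.

Emit:
{"op": "play_rows", "data": {"plan": [{"linear": [0.2,-1,-0.5],"rot": [0,0,0.12],"claw": 0.58},{"linear": [0.4,-2,-1.5],"rot": [0,0,0.26],"claw": 0.58},{"linear": [0.6,-3.5,-2.5],"rot": [0,0,0.4],"claw": 0.58},{"linear": [0.6,-3.5,-4],"rot": [0,0,0.54],"claw": 0.58},{"linear": [0.6,-3.5,-4],"rot": [0,0,0.64],"claw": 0.58}], "force": 30}}

```text
clock: 14.35
position: [529.8, 6.2, 78.2]
orientation: [[-0.12, 0.993, -0.004], [0.993, 0.12, 0.001], [0.001, -0.004, -1.0]]
ft_force: [0.2, 0.1, -0.6]
opening: 55.5
```

Emit:
{"op": "play_rows", "data": {"plan": [{"linear": [0,0,-1],"rot": [0,0,0.14],"claw": 0.58},{"linear": [0,0,-2],"rot": [0,0,0.28],"claw": 0.58},{"linear": [0,0,-3],"rot": [0,0,0.42],"claw": 0.58},{"linear": [0,0,-4],"rot": [0,0,0.487],"claw": 0.58},{"linear": [0,0,-4],"rot": [0,0,0.487],"claw": 0.58}]}}

```text
clock: 14.85
position: [530.0, 6.5, 39.0]
orientation: [[-0.567, 0.824, -0.003], [0.824, 0.567, 0.001], [0.002, -0.002, -1.0]]
ft_force: [-0.6, -1.0, 0.2]
opening: 55.2
```

Run:
```python
from h import *
a=shot('top','top9');b=shot('scene','scene9')
s=manip.get_state(); print(s['position'],s['orientation'].round(3),s['opening'],s['joint_pos'].round(0))
adaptors(a[:,:,::-1].copy())
o=proj('scene',(531.2,3.9,11)); print(o)
cv2.imwrite('pics/z9.png',cv2.resize(b[170:270,230:390,::-1],(640,400),interpolation=2))
```

```text
[531.28992226   6.10279343  40.57016512] [[-0.565  0.825 -0.   ]
 [ 0.825  0.565  0.   ]
 [ 0.    -0.    -1.   ]] 55.078760381222956 [ -5.   2. 118.   0.  60. -40.]
adp [416. 317.] [ 459.5 -154.9] len 58.0 area 226.5 ang 157.0
[315.75026945 231.92686311]
```

View pics/z9.png

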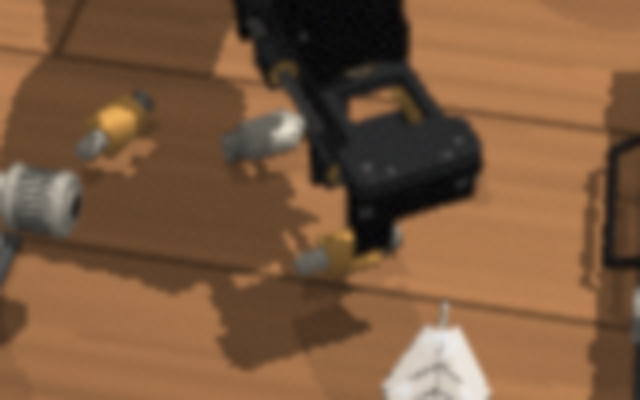

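The adaptor is under the gripper at (340,258) in the crop. I go down slowly and close.

Emit:
{"op": "play_rows", "data": {"plan": [{"linear": [0,-0.2,-1],"rot": [0,0,0],"claw": 0.58},{"linear": [0,-0.2,-2],"rot": [0,0,0],"claw": 0.58},{"linear": [0,-0.2,-3],"rot": [0,0,0],"claw": 0.58},{"linear": [0,-0.2,-3.4],"rot": [0,0,0],"claw": 0.58},{"linear": [0,-0.2,-3.7],"rot": [0,0,0],"claw": 0.58}]}}

```text
clock: 15.45
position: [530.8, 3.3, 2.7]
orientation: [[-0.564, 0.825, -0.001], [0.825, 0.564, 0.0], [0.001, -0.001, -1.0]]
ft_force: [-0.2, 0.2, 0.6]
opening: 54.9
```

Emit:
{"op": "play_rows", "data": {"plan": [{"linear": [0,0,0],"rot": [0,0,0],"claw": 0.15},{"linear": [0,0,0],"rot": [0,0,0],"claw": 0.15},{"linear": [0,0,0],"rot": [0,0,0],"claw": 0.15},{"linear": [0,0,0],"rot": [0,0,0],"claw": 0.15},{"linear": [0,0,0],"rot": [0,0,0],"claw": 0.15}]}}

```text
clock: 15.95
position: [531.6, 3.3, 4.0]
orientation: [[-0.565, 0.825, 0.001], [0.825, 0.565, -0.0], [-0.0, 0.001, -1.0]]
ft_force: [0.8, 0.5, 1.4]
opening: 24.2
```

Emit:
{"op": "play_rows", "data": {"plan": [{"linear": [0,0,0],"rot": [0,0,0],"claw": 0.15},{"linear": [0,0,2],"rot": [0,0,0],"claw": 0.15},{"linear": [0,0,5],"rot": [0,0,0],"claw": 0.15},{"linear": [0,0,8],"rot": [0,0,0],"claw": 0.15},{"linear": [0,0,9],"rot": [0,0,0],"claw": 0.15}]}}

```text
clock: 16.45
position: [533.4, 3.1, 97.1]
orientation: [[-0.565, 0.825, 0.006], [0.825, 0.565, -0.001], [-0.004, 0.004, -1.0]]
ft_force: [1.1, -0.8, -1.0]
opening: 24.5
```

Emit:
{"op": "play_rows", "data": {"plan": [{"linear": [-0.8,2.5,0],"rot": [0,0,-0.1],"claw": 0.15},{"linear": [-2,6,0],"rot": [0,0,-0.2],"claw": 0.15},{"linear": [-3.3,10,0],"rot": [0,0,-0.3],"claw": 0.15},{"linear": [-4.6,14,0],"rot": [0,0,-0.4],"claw": 0.15},{"linear": [-5.2,16,0],"rot": [0,0,-0.53],"claw": 0.15}]}}

```text
clock: 16.95
position: [477.4, 165.4, 92.4]
orientation: [[-0.067, 0.998, -0.002], [0.998, 0.067, 0.0], [0.0, -0.002, -1.0]]
ft_force: [0.6, -1.5, -0.0]
opening: 24.3
```

Emit:
{"op": "play_rows", "data": {"plan": [{"linear": [-1,3,0],"rot": [0,0,0],"claw": 0.15},{"linear": [-2.5,7,0],"rot": [0,0,0],"claw": 0.15},{"linear": [-4,11,0],"rot": [0,0,0],"claw": 0.15},{"linear": [-5,13.4,0],"rot": [0,0,0],"claw": 0.15},{"linear": [-5.2,14,0],"rot": [0,0,0],"claw": 0.15}]}}

```text
clock: 17.45
position: [425.6, 304.9, 92.5]
orientation: [[-0.073, 0.997, -0.002], [0.997, 0.073, -0.001], [-0.0, -0.002, -1.0]]
ft_force: [0.8, 0.7, -0.7]
opening: 24.3
```

Emit:
{"op": "play_rows", "data": {"plan": [{"linear": [0,0,-1],"rot": [0,0,0],"claw": 0.15},{"linear": [0,0,-3],"rot": [0,0,0],"claw": 0.15},{"linear": [0,0,-5],"rot": [0,0,0],"claw": 0.15},{"linear": [0,0,-7],"rot": [0,0,0],"claw": 0.15},{"linear": [0,0,-8],"rot": [0,0,0],"claw": 0.15}]}}

```text
clock: 17.95
position: [426.2, 300.9, 10.6]
orientation: [[-0.068, 0.998, -0.004], [0.998, 0.068, -0.003], [-0.002, -0.004, -1.0]]
ft_force: [0.5, 0.2, -0.8]
opening: 24.1
```

Emit:
{"op": "play_rows", "data": {"plan": [{"linear": [0,0,-0.3],"rot": [0,0,0],"claw": 0.15},{"linear": [0,0,-0.3],"rot": [0,0,0],"claw": 0.43},{"linear": [0,0,-0.3],"rot": [0,0,0],"claw": 0.43},{"linear": [0,0,-0.3],"rot": [0,0,0],"claw": 0.43},{"linear": [0,0,-0.3],"rot": [0,0,0],"claw": 0.43}]}}

```text
clock: 18.45
position: [428.1, 303.7, 11.7]
orientation: [[-0.07, 0.998, 0.002], [0.998, 0.07, 0.001], [0.001, 0.002, -1.0]]
ft_force: [-0.9, 0.1, -0.6]
opening: 40.5
```

Emit:
{"op": "play_rows", "data": {"plan": [{"linear": [0,0,1.5],"rot": [0,0,0],"claw": 0.43},{"linear": [0,0,4],"rot": [0,0,0],"claw": 0.43},{"linear": [0,0,7],"rot": [0,0,0],"claw": 0.43},{"linear": [0,0,9],"rot": [0,0,0],"claw": 0.58},{"linear": [0,0,9],"rot": [0,0,0],"claw": 0.58}]}}

```text
clock: 18.95
position: [430.0, 304.9, 105.8]
orientation: [[-0.07, 0.998, 0.008], [0.998, 0.07, 0.004], [0.004, 0.008, -1.0]]
ft_force: [1.0, 0.9, -0.4]
opening: 51.5
```

Run:
```python
from h import *
a=shot('top','top10');b=shot('scene','scene10')
s=manip.get_state(); print(s['position'],s['orientation'][:,1].round(3),s['opening'])
adaptors(a[:,:,::-1].copy())
```

```text
[427.60501989 303.48922124 101.44937956] [0.998 0.07  0.002] 53.91284942270604
adp [318. 328.] [447.5  37.6] len 60.0 area 264.0 ang 87.4
adp [368. 326.] [445.6 -60.4] len 61.0 area 257.5 ang 127.3
adp [417. 317.] [ 459.  -155.2] len 58.0 area 248.0 ang 153.7
```

The three remaining adaptors are unmoved. Next is the one at (447.5,37.6).

Emit:
{"op": "play_rows", "data": {"plan": [{"linear": [0.3,-4,0],"rot": [0,0,-0.03],"claw": 0.58},{"linear": [0.7,-9,0],"rot": [0,0,-0.06],"claw": 0.58},{"linear": [1,-14,0],"rot": [0,0,-0.09],"claw": 0.58},{"linear": [1.3,-18,0],"rot": [0,0,-0.115],"claw": 0.58},{"linear": [1.5,-20,0],"rot": [0,0,-0.115],"claw": 0.58}]}}

```text
clock: 19.55
position: [440.8, 100.6, 98.7]
orientation: [[0.048, 0.999, -0.003], [0.999, -0.048, -0.001], [-0.001, -0.003, -1.0]]
ft_force: [0.3, 0.3, -0.5]
opening: 55.1
```

Emit:
{"op": "play_rows", "data": {"plan": [{"linear": [0.2,-3,0],"rot": [0,0,0],"claw": 0.58},{"linear": [0.4,-5.6,0],"rot": [0,0,0],"claw": 0.58},{"linear": [0.5,-6.6,-2],"rot": [0,0,0],"claw": 0.58},{"linear": [0.5,-6.6,-5],"rot": [0,0,0],"claw": 0.58},{"linear": [0.5,-6.6,-6],"rot": [0,0,0],"claw": 0.58}]}}

```text
clock: 20.05
position: [443.8, 36.9, 36.4]
orientation: [[0.046, 0.999, -0.008], [0.999, -0.046, 0.0], [-0.0, -0.008, -1.0]]
ft_force: [-0.3, 0.1, -0.5]
opening: 54.9
```

Run:
```python
from h import *
b=shot('scene','scene11'); s=manip.get_state(); print(s['position'],s['orientation'][:,1].round(3),s['opening'])
```

```text
[443.41523534  37.25078806  35.92071235] [ 0.999 -0.045 -0.009] 55.06684300831303
```

Emit:
{"op": "play_rows", "data": {"plan": [{"linear": [0,0,-1],"rot": [0,0,0],"claw": 0.58},{"linear": [0,0,-2],"rot": [0,0,0],"claw": 0.58},{"linear": [0,0,-3],"rot": [0,0,0],"claw": 0.58},{"linear": [0,0,-3.4],"rot": [0,0,0],"claw": 0.58},{"linear": [0,0,-3.6],"rot": [0,0,0],"claw": 0.58}]}}

```text
clock: 20.6
position: [447.2, 37.4, 4.2]
orientation: [[0.045, 0.999, -0.001], [0.999, -0.045, 0.0], [0.0, -0.001, -1.0]]
ft_force: [0.7, 0.3, 0.6]
opening: 54.9
```

Emit:
{"op": "play_rows", "data": {"plan": [{"linear": [0,0,0],"rot": [0,0,0],"claw": 0.15},{"linear": [0,0,0],"rot": [0,0,0],"claw": 0.15},{"linear": [0,0,0],"rot": [0,0,0],"claw": 0.15},{"linear": [0,0,0],"rot": [0,0,0],"claw": 0.15},{"linear": [0,0,0],"rot": [0,0,0],"claw": 0.15}]}}

```text
clock: 21.1
position: [447.7, 37.3, 5.0]
orientation: [[0.045, 0.999, 0.001], [0.999, -0.045, -0.0], [0.0, 0.001, -1.0]]
ft_force: [0.3, 0.8, 1.6]
opening: 24.8
```

Emit:
{"op": "play_rows", "data": {"plan": [{"linear": [0,0,0],"rot": [0,0,0],"claw": 0.15},{"linear": [0,0,2],"rot": [0,0,0],"claw": 0.15},{"linear": [0,0,5],"rot": [0,0,0],"claw": 0.15},{"linear": [0,0,8],"rot": [0,0,0],"claw": 0.15},{"linear": [0,0,9],"rot": [0,0,0],"claw": 0.15}]}}

```text
clock: 21.6
position: [449.3, 37.2, 97.7]
orientation: [[0.045, 0.999, 0.005], [0.999, -0.045, -0.0], [0.0, 0.005, -1.0]]
ft_force: [0.9, 0.7, -0.6]
opening: 24.3
```

Emit:
{"op": "play_rows", "data": {"plan": [{"linear": [-1,3,0],"rot": [0,0,0.03],"claw": 0.15},{"linear": [-2,6.5,0],"rot": [0,0,0.06],"claw": 0.15},{"linear": [-3.2,10,0],"rot": [0,0,0.09],"claw": 0.15},{"linear": [-4.3,13.5,0],"rot": [0,0,0.115],"claw": 0.15},{"linear": [-5,16,0],"rot": [0,0,0.115],"claw": 0.15}]}}

```text
clock: 22.1
position: [395.8, 198.7, 93.4]
orientation: [[-0.071, 0.997, -0.002], [0.997, 0.071, -0.0], [-0.0, -0.002, -1.0]]
ft_force: [-0.1, 0.1, -0.6]
opening: 24.6
```

Emit:
{"op": "play_rows", "data": {"plan": [{"linear": [-0.8,2.5,0],"rot": [0,0,0],"claw": 0.15},{"linear": [-1.8,5.5,0],"rot": [0,0,0],"claw": 0.15},{"linear": [-2.7,8.5,0],"rot": [0,0,0],"claw": 0.15},{"linear": [-3.2,10,0],"rot": [0,0,0],"claw": 0.15},{"linear": [-3.3,10.2,0],"rot": [0,0,0],"claw": 0.15}]}}

```text
clock: 22.6
position: [363.1, 300.1, 93.4]
orientation: [[-0.073, 0.997, -0.002], [0.997, 0.073, -0.001], [-0.001, -0.002, -1.0]]
ft_force: [-0.3, -0.8, -0.5]
opening: 24.4
```

Emit:
{"op": "play_rows", "data": {"plan": [{"linear": [0,0,-1],"rot": [0,0,0],"claw": 0.15},{"linear": [0,0,-3],"rot": [0,0,0],"claw": 0.15},{"linear": [0,0,-5],"rot": [0,0,0],"claw": 0.15},{"linear": [0,0,-7],"rot": [0,0,0],"claw": 0.15},{"linear": [0,0,-8.2],"rot": [0,0,0],"claw": 0.15}]}}

```text
clock: 23.1
position: [363.2, 297.2, 9.9]
orientation: [[-0.069, 0.998, -0.003], [0.998, 0.069, -0.002], [-0.002, -0.003, -1.0]]
ft_force: [-0.4, -0.1, -1.1]
opening: 24.5
```

Emit:
{"op": "play_rows", "data": {"plan": [{"linear": [0,0,-0.2],"rot": [0,0,0],"claw": 0.15},{"linear": [0,0,-0.2],"rot": [0,0,0],"claw": 0.43},{"linear": [0,0,-0.2],"rot": [0,0,0],"claw": 0.43},{"linear": [0,0,-0.2],"rot": [0,0,0],"claw": 0.43},{"linear": [0,0,-0.2],"rot": [0,0,0],"claw": 0.43}]}}

```text
clock: 23.6
position: [364.9, 299.6, 11.5]
orientation: [[-0.07, 0.998, 0.001], [0.998, 0.07, 0.001], [0.001, 0.001, -1.0]]
ft_force: [-0.4, -0.0, 0.7]
opening: 40.7
```

Emit:
{"op": "play_rows", "data": {"plan": [{"linear": [0,0,1.5],"rot": [0,0,0],"claw": 0.43},{"linear": [0,0,4],"rot": [0,0,0],"claw": 0.43},{"linear": [0,0,7],"rot": [0,0,0],"claw": 0.43},{"linear": [0,0,9],"rot": [0,0,0],"claw": 0.58},{"linear": [0,0,9],"rot": [0,0,0],"claw": 0.58}]}}

```text
clock: 24.1
position: [366.7, 300.9, 104.6]
orientation: [[-0.07, 0.998, 0.007], [0.998, 0.07, 0.004], [0.004, 0.007, -1.0]]
ft_force: [0.1, 0.4, 0.1]
opening: 51.7
```

Run:
```python
from h import *
a=shot('top','top12');b=shot('scene','scene12')
s=manip.get_state(); print(s['position'],s['orientation'][:,1].round(3),s['opening'])
adaptors(a[:,:,::-1].copy())
```

```text
[364.39282205 299.33230644 100.67686361] [0.998 0.07  0.001] 54.565010107384424
adp [417. 317.] [ 458.9 -155.4] len 59.0 area 250.0 ang 152.3
adp [354. 314.] [470.2 -34.4] len 61.0 area 253.5 ang 131.9
```

One adaptor has been knocked to (470.2,-34.4) with its axis at 132°, so I fetch that one next.

Emit:
{"op": "play_rows", "data": {"plan": [{"linear": [1,-3.5,0],"rot": [0,0,0.1],"claw": 0.58},{"linear": [2.3,-7.5,0],"rot": [0,0,0.2],"claw": 0.58},{"linear": [3.6,-11.5,0],"rot": [0,0,0.3],"claw": 0.58},{"linear": [5,-15.5,0],"rot": [0,0,0.4],"claw": 0.58},{"linear": [6,-19,0],"rot": [0,0,0.5],"claw": 0.58}]}}

```text
clock: 24.7
position: [423.5, 107.3, 98.7]
orientation: [[-0.543, 0.84, -0.003], [0.84, 0.543, -0.001], [0.001, -0.003, -1.0]]
ft_force: [0.8, 0.4, 1.2]
opening: 55.3
```

Emit:
{"op": "play_rows", "data": {"plan": [{"linear": [1.3,-4,0],"rot": [0,0,0.1],"claw": 0.58},{"linear": [2.6,-8,0],"rot": [0,0,0.16],"claw": 0.58},{"linear": [4,-12,0],"rot": [0,0,0.16],"claw": 0.58},{"linear": [4.6,-14.4,-2],"rot": [0,0,0.16],"claw": 0.58},{"linear": [4.6,-14.4,-5],"rot": [0,0,0.16],"claw": 0.58}]}}

```text
clock: 25.2
position: [471.9, -37.6, 50.4]
orientation: [[-0.664, 0.748, 0.003], [0.748, 0.664, -0.001], [-0.003, 0.001, -1.0]]
ft_force: [0.5, -0.5, -0.5]
opening: 55.0
```

Emit:
{"op": "play_rows", "data": {"plan": [{"linear": [0,0,-1],"rot": [0,0,0],"claw": 0.58},{"linear": [0,0,-2],"rot": [0,0,0],"claw": 0.58},{"linear": [0,0,-2],"rot": [0,0,0],"claw": 0.58},{"linear": [0,0,-2],"rot": [0,0,0],"claw": 0.58},{"linear": [0,0,-2],"rot": [0,0,0],"claw": 0.58}]}}

```text
clock: 25.7
position: [471.3, -34.5, 31.9]
orientation: [[-0.668, 0.745, 0.002], [0.745, 0.668, -0.0], [-0.002, 0.001, -1.0]]
ft_force: [-0.8, -0.1, 0.8]
opening: 54.9
```

Run:
```python
from h import *
b=shot('scene','scene13'); s=manip.get_state(); print(s['position'],s['orientation'][:,1].round(3),s['opening'])
cv2.imwrite('pics/z13.png',cv2.resize(b[150:270,230:390,::-1],(480,360),interpolation=2))
print(proj('scene',(470.2,-34.4,11)))
```

```text
[471.32668856 -34.50941851  31.88514435] [0.745 0.667 0.001] 55.308143028651294
[305.07692817 211.06698921]
```

View pics/z13.png

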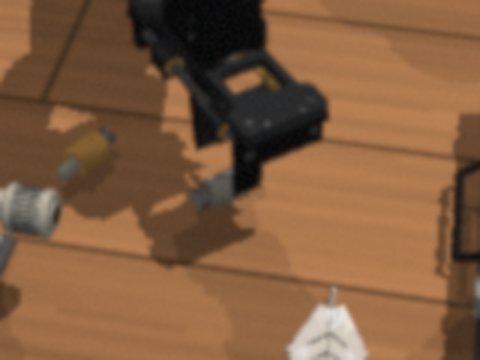

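The adaptor sits under the fingers at (225,187) in the crop. I go down and grasp it.

Emit:
{"op": "play_rows", "data": {"plan": [{"linear": [0,0,-1],"rot": [0,0,0],"claw": 0.58},{"linear": [0,0,-1.8],"rot": [0,0,0],"claw": 0.58},{"linear": [0,0,-2.4],"rot": [0,0,0],"claw": 0.58},{"linear": [0,0,-2.7],"rot": [0,0,0],"claw": 0.58},{"linear": [0,0,-2.7],"rot": [0,0,0],"claw": 0.4}]}}

```text
clock: 26.25
position: [469.7, -34.6, 2.8]
orientation: [[-0.667, 0.745, -0.002], [0.745, 0.667, 0.0], [0.001, -0.001, -1.0]]
ft_force: [-0.6, -0.0, -0.3]
opening: 51.8
```

Emit:
{"op": "play_rows", "data": {"plan": [{"linear": [0,0,0],"rot": [0,0,0],"claw": 0.15},{"linear": [0,0,0],"rot": [0,0,0],"claw": 0.15},{"linear": [0,0,0],"rot": [0,0,0],"claw": 0.15},{"linear": [0,0,0],"rot": [0,0,0],"claw": 0.15},{"linear": [0,0,0],"rot": [0,0,0],"claw": 0.15}]}}

```text
clock: 26.75
position: [470.7, -34.8, 4.0]
orientation: [[-0.667, 0.745, 0.001], [0.745, 0.667, -0.0], [-0.001, 0.0, -1.0]]
ft_force: [0.4, -0.6, 0.7]
opening: 24.5
```

Emit:
{"op": "play_rows", "data": {"plan": [{"linear": [0,0,0],"rot": [0,0,0],"claw": 0.15},{"linear": [0,0,2],"rot": [0,0,0],"claw": 0.15},{"linear": [0,0,5],"rot": [0,0,0],"claw": 0.15},{"linear": [0,0,8],"rot": [0,0,0],"claw": 0.15},{"linear": [0,0,9],"rot": [0,0,0],"claw": 0.15}]}}

```text
clock: 27.25
position: [472.2, -35.1, 96.7]
orientation: [[-0.667, 0.745, 0.005], [0.745, 0.667, -0.001], [-0.004, 0.003, -1.0]]
ft_force: [0.3, -0.4, 0.1]
opening: 23.8
```

Emit:
{"op": "play_rows", "data": {"plan": [{"linear": [-0.5,3,0],"rot": [0,0,-0.12],"claw": 0.15},{"linear": [-1,6.5,0],"rot": [0,0,-0.24],"claw": 0.15},{"linear": [-1.5,10,0],"rot": [0,0,-0.36],"claw": 0.15},{"linear": [-2,13.5,0],"rot": [0,0,-0.48],"claw": 0.15},{"linear": [-2.4,16.5,0],"rot": [0,0,-0.6],"claw": 0.15}]}}

```text
clock: 27.75
position: [445.1, 131.6, 92.4]
orientation: [[-0.125, 0.992, -0.002], [0.992, 0.125, -0.0], [0.0, -0.002, -1.0]]
ft_force: [1.2, 0.6, -0.6]
opening: 24.4
```

Emit:
{"op": "play_rows", "data": {"plan": [{"linear": [-0.4,2.5,0],"rot": [0,0,-0.06],"claw": 0.15},{"linear": [-0.8,5.5,0],"rot": [0,0,-0.06],"claw": 0.15},{"linear": [-1.2,8,0],"rot": [0,0,-0.06],"claw": 0.15},{"linear": [-1.3,8.8,-1],"rot": [0,0,-0.06],"claw": 0.15},{"linear": [-1.3,8.9,-3],"rot": [0,0,-0.06],"claw": 0.15}]}}

```text
clock: 28.25
position: [434.0, 220.3, 63.6]
orientation: [[-0.072, 0.997, 0.002], [0.997, 0.072, 0.001], [0.0, 0.002, -1.0]]
ft_force: [0.1, 0.0, -1.0]
opening: 24.3
```

Emit:
{"op": "play_rows", "data": {"plan": [{"linear": [0,0,-1.5],"rot": [0,0,0],"claw": 0.15},{"linear": [0,0,-3],"rot": [0,0,0],"claw": 0.15},{"linear": [0,0,-4.4],"rot": [0,0,0],"claw": 0.15},{"linear": [0,0,-5.1],"rot": [0,0,0],"claw": 0.15},{"linear": [0,0,-5.2],"rot": [0,0,0],"claw": 0.15}]}}

```text
clock: 28.75
position: [432.3, 218.5, 10.0]
orientation: [[-0.07, 0.998, -0.003], [0.998, 0.07, -0.001], [-0.001, -0.003, -1.0]]
ft_force: [-0.2, 0.8, -0.3]
opening: 23.9
```

Run:
```python
from h import *
s=manip.get_state(); print(s['position'],s['orientation'][:,1].round(3),s['opening'],s['ft_force'])
```

```text
[432.32943802 218.52910892  10.00350539] [ 0.998  0.07  -0.003] 23.939189316832188 [-0.15382618  0.81320858 -0.31829884]
```

Emit:
{"op": "play_rows", "data": {"plan": [{"linear": [0,0,-0.1],"rot": [0,0,0],"claw": 0.15},{"linear": [0,0,-0.1],"rot": [0,0,0],"claw": 0.43},{"linear": [0,0,-0.1],"rot": [0,0,0],"claw": 0.43},{"linear": [0,0,-0.1],"rot": [0,0,0],"claw": 0.43},{"linear": [0,0,-0.1],"rot": [0,0,0],"claw": 0.43}]}}

```text
clock: 29.25
position: [433.7, 219.4, 11.2]
orientation: [[-0.07, 0.998, 0.001], [0.998, 0.07, 0.0], [0.0, 0.001, -1.0]]
ft_force: [0.3, 0.3, 0.5]
opening: 40.4
```

Emit:
{"op": "play_rows", "data": {"plan": [{"linear": [0,0,1.5],"rot": [0,0,0],"claw": 0.43},{"linear": [0,0,4],"rot": [0,0,0],"claw": 0.43},{"linear": [0,0,7],"rot": [0,0,0],"claw": 0.43},{"linear": [0,0,9],"rot": [0,0,0],"claw": 0.58},{"linear": [0,0,9],"rot": [0,0,0],"claw": 0.58}]}}

```text
clock: 29.75
position: [435.9, 220.3, 104.4]
orientation: [[-0.07, 0.998, 0.007], [0.998, 0.07, 0.003], [0.002, 0.007, -1.0]]
ft_force: [-0.1, -0.6, 0.0]
opening: 51.5
```

Run:
```python
from h import *
a=shot('top','top14');b=shot('scene','scene14')
s=manip.get_state(); print(s['position'],s['orientation'][:,1].round(3),s['opening'])
adaptors(a[:,:,::-1].copy())
```

```text
[433.34852716 219.28906977 100.52703791] [0.998 0.07  0.001] 54.294792497856086
adp [416. 317.] [ 459.1 -155. ] len 59.0 area 248.0 ang 152.3
```

Emit:
{"op": "play_rows", "data": {"plan": [{"linear": [0.2,-3.5,0],"rot": [0,0,0.1],"claw": 0.58},{"linear": [0.5,-7.5,0],"rot": [0,0,0.22],"claw": 0.58},{"linear": [0.9,-12,0],"rot": [0,0,0.34],"claw": 0.58},{"linear": [1.2,-16.5,0],"rot": [0,0,0.46],"claw": 0.58},{"linear": [1.4,-20,0],"rot": [0,0,0.58],"claw": 0.58}]}}

```text
clock: 30.35
position: [445.9, 17.4, 98.5]
orientation: [[-0.609, 0.793, -0.003], [0.793, 0.609, -0.0], [0.002, -0.003, -1.0]]
ft_force: [0.9, 1.0, 0.5]
opening: 55.4
```

Emit:
{"op": "play_rows", "data": {"plan": [{"linear": [0.3,-4,0],"rot": [0,0,0.12],"claw": 0.58},{"linear": [0.6,-8,0],"rot": [0,0,0.24],"claw": 0.58},{"linear": [0.9,-12,0],"rot": [0,0,0.36],"claw": 0.58},{"linear": [1.1,-16,0],"rot": [0,0,0.45],"claw": 0.58},{"linear": [1.2,-17.4,-1],"rot": [0,0,0.45],"claw": 0.58}]}}

```text
clock: 30.85
position: [459.3, -157.6, 90.0]
orientation: [[-0.89, 0.456, 0.0], [0.456, 0.89, -0.001], [-0.0, -0.0, -1.0]]
ft_force: [-0.2, 0.5, 0.4]
opening: 55.1
```

Emit:
{"op": "play_rows", "data": {"plan": [{"linear": [0,0,-1.5],"rot": [0,0,0],"claw": 0.58},{"linear": [0,0,-4],"rot": [0,0,0],"claw": 0.58},{"linear": [0,0,-5.5],"rot": [0,0,0],"claw": 0.58},{"linear": [0,0,-6],"rot": [0,0,0],"claw": 0.58},{"linear": [0,0,-6],"rot": [0,0,0],"claw": 0.58}]}}

```text
clock: 31.35
position: [457.7, -152.8, 28.4]
orientation: [[-0.892, 0.453, -0.004], [0.453, 0.892, 0.002], [0.005, 0.0, -1.0]]
ft_force: [-0.1, 0.3, 0.6]
opening: 54.9
```

Run:
```python
from h import *
s=manip.get_state(); print(s['position'],s['orientation'][:,1].round(3),s['opening'],s['ft_force'])
```

```text
[ 457.73815131 -152.76270764   28.35233106] [0.453 0.892 0.   ] 54.89154031040189 [-0.13967914  0.27688024  0.63380624]
```

Emit:
{"op": "play_rows", "data": {"plan": [{"linear": [0,0,-1],"rot": [0,0,0],"claw": 0.58},{"linear": [0,0,-1.8],"rot": [0,0,0],"claw": 0.58},{"linear": [0,0,-2.4],"rot": [0,0,0],"claw": 0.58},{"linear": [0,0,-2.6],"rot": [0,0,0],"claw": 0.58},{"linear": [0,0,-2.6],"rot": [0,0,0],"claw": 0.4}]}}

```text
clock: 31.85
position: [459.1, -154.6, 4.3]
orientation: [[-0.891, 0.454, -0.001], [0.454, 0.891, 0.0], [0.001, -0.0, -1.0]]
ft_force: [-0.0, -0.2, 0.5]
opening: 51.2
```

Emit:
{"op": "play_rows", "data": {"plan": [{"linear": [0,0,0],"rot": [0,0,0],"claw": 0.15},{"linear": [0,0,0],"rot": [0,0,0],"claw": 0.15},{"linear": [0,0,0],"rot": [0,0,0],"claw": 0.15},{"linear": [0,0,0],"rot": [0,0,0],"claw": 0.15},{"linear": [0,0,0],"rot": [0,0,0],"claw": 0.15}]}}

```text
clock: 32.35
position: [459.6, -154.9, 5.0]
orientation: [[-0.891, 0.454, 0.0], [0.454, 0.891, -0.0], [-0.001, -0.0, -1.0]]
ft_force: [-1.5, 0.5, 2.1]
opening: 24.5
```

Emit:
{"op": "play_rows", "data": {"plan": [{"linear": [0,0,0],"rot": [0,0,0],"claw": 0.15},{"linear": [0,0,2],"rot": [0,0,0],"claw": 0.15},{"linear": [0,0,5],"rot": [0,0,0],"claw": 0.15},{"linear": [0,0,8],"rot": [0,0,0],"claw": 0.15},{"linear": [0,0,9],"rot": [0,0,0],"claw": 0.15}]}}

```text
clock: 32.85
position: [461.2, -155.5, 97.8]
orientation: [[-0.891, 0.454, 0.005], [0.454, 0.891, -0.002], [-0.005, 0.0, -1.0]]
ft_force: [0.3, 0.9, -0.5]
opening: 24.4
```

Emit:
{"op": "play_rows", "data": {"plan": [{"linear": [-0.7,3,0],"rot": [0,0,-0.12],"claw": 0.15},{"linear": [-1.6,7,0],"rot": [0,0,-0.24],"claw": 0.15},{"linear": [-2.6,11,0],"rot": [0,0,-0.36],"claw": 0.15},{"linear": [-3.6,15,0],"rot": [0,0,-0.48],"claw": 0.15},{"linear": [-4.6,19,0],"rot": [0,0,-0.6],"claw": 0.15}]}}

```text
clock: 33.35
position: [412.0, 36.6, 93.5]
orientation: [[-0.474, 0.88, -0.001], [0.88, 0.474, 0.0], [0.001, -0.001, -1.0]]
ft_force: [0.9, 0.4, -0.7]
opening: 24.2
```

Emit:
{"op": "play_rows", "data": {"plan": [{"linear": [-1,4,0],"rot": [0,0,-0.12],"claw": 0.15},{"linear": [-2,8,0],"rot": [0,0,-0.24],"claw": 0.15},{"linear": [-3,12,0],"rot": [0,0,-0.36],"claw": 0.15},{"linear": [-3.9,16,0],"rot": [0,0,-0.43],"claw": 0.15},{"linear": [-4.3,17.9,0],"rot": [0,0,-0.43],"claw": 0.15}]}}

```text
clock: 33.85
position: [368.7, 216.5, 93.6]
orientation: [[-0.072, 0.997, -0.001], [0.997, 0.072, 0.0], [0.0, -0.001, -1.0]]
ft_force: [0.2, -0.2, -1.5]
opening: 24.4
```

Emit:
{"op": "play_rows", "data": {"plan": [{"linear": [0,0,-1],"rot": [0,0,0],"claw": 0.15},{"linear": [0,0,-3],"rot": [0,0,0],"claw": 0.15},{"linear": [0,0,-5],"rot": [0,0,0],"claw": 0.15},{"linear": [0,0,-7],"rot": [0,0,0],"claw": 0.15},{"linear": [0,0,-8.2],"rot": [0,0,0],"claw": 0.15}]}}

```text
clock: 34.35
position: [368.6, 212.6, 9.7]
orientation: [[-0.069, 0.998, -0.004], [0.998, 0.069, -0.002], [-0.002, -0.004, -1.0]]
ft_force: [-0.6, 0.2, -0.8]
opening: 24.2
```

Run:
```python
from h import *
s=manip.get_state(); print(s['position'],s['orientation'][:,1].round(3),s['opening'],s['ft_force'])
```

```text
[368.62535679 212.60005255   9.68376929] [ 0.998  0.069 -0.004] 24.20099445639122 [-0.55517024  0.21224744 -0.76072142]
```

Emit:
{"op": "play_rows", "data": {"plan": [{"linear": [0,0,-0.1],"rot": [0,0,0],"claw": 0.15},{"linear": [0,0,-0.2],"rot": [0,0,0],"claw": 0.43},{"linear": [0,0,-0.2],"rot": [0,0,0],"claw": 0.43},{"linear": [0,0,-0.2],"rot": [0,0,0],"claw": 0.43},{"linear": [0,0,-0.2],"rot": [0,0,0],"claw": 0.43}]}}

```text
clock: 34.85
position: [371.0, 214.5, 11.4]
orientation: [[-0.07, 0.998, 0.001], [0.998, 0.07, 0.001], [0.0, 0.002, -1.0]]
ft_force: [0.8, -0.4, 0.9]
opening: 40.6
```

Emit:
{"op": "play_rows", "data": {"plan": [{"linear": [0,0,1.5],"rot": [0,0,0],"claw": 0.43},{"linear": [0,0,4],"rot": [0,0,0],"claw": 0.43},{"linear": [0,0,8],"rot": [0,0,0],"claw": 0.43},{"linear": [0,-2,12],"rot": [0,0,0],"claw": 0.43},{"linear": [0,-5,15],"rot": [0,0,0],"claw": 0.43}]}}

```text
clock: 35.35
position: [371.1, 164.7, 164.0]
orientation: [[-0.073, 0.997, 0.004], [0.997, 0.073, 0.001], [0.001, 0.004, -1.0]]
ft_force: [0.8, 0.3, 0.6]
opening: 41.2
```

Emit:
{"op": "play_rows", "data": {"plan": [{"linear": [0,-4,3],"rot": [0,0,0.1],"claw": 0.5},{"linear": [0,-8,6],"rot": [0,0,0.24],"claw": 0.5},{"linear": [0,-12,9],"rot": [0,0,0.38],"claw": 0.5},{"linear": [0,-15,12],"rot": [0,0,0.5],"claw": 0.5},{"linear": [0,-16,14],"rot": [0,0,0.6],"claw": 0.5}]}}

```text
clock: 35.85
position: [370.1, 2.4, 302.8]
orientation: [[-0.623, 0.782, 0.002], [0.782, 0.623, -0.001], [-0.002, 0.001, -1.0]]
ft_force: [0.7, 0.7, 0.5]
opening: 47.3
```

Run:
```python
from h import *
a=shot('top','top15');b=shot('scene','scene15')
s=manip.get_state(); print(s['position'],s['orientation'].round(3),s['clock'])
adaptors(a[:,:,::-1].copy())
cv2.imwrite('pics/z15.png',np.hstack([cv2.resize(a[160:440,0:280,::-1],(400,400),interpolation=2),cv2.resize(b[100:300,380:640,::-1],(400,308),interpolation=2)] if 0 else [cv2.resize(a[160:440,0:280,::-1],(400,400),interpolation=2),cv2.resize(b[80:320,380:620,::-1],(400,400),interpolation=2)]))
```

```text
[371.8880628    2.42442273 305.64517588] [[-0.619  0.785  0.009]
 [ 0.785  0.619 -0.002]
 [-0.007  0.006 -1.   ]] 35.95
```

View pics/z15.png

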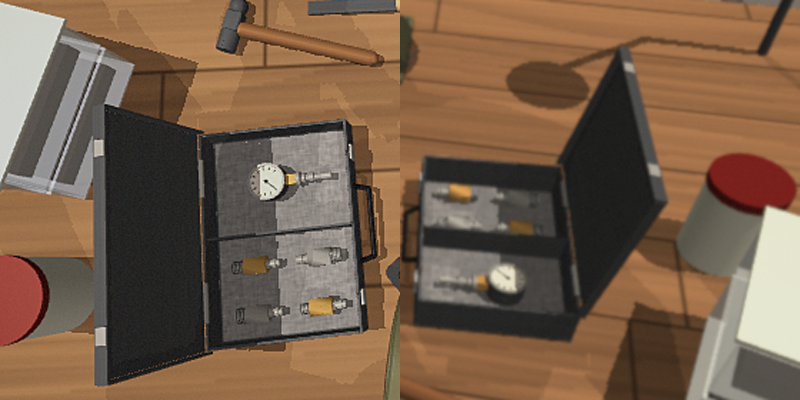

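All four adaptors lie in the near compartment and the gauge in the far one. The lid edge corners are at top px (68.6,234) and (68.6,429), and scene px (538,200) and (515,109). Next I measure the lid.

Run:
```python
from h import *
np.set_printoptions(suppress=True,precision=1)
print(tri((68.6,234.2),(537.8,200)),tri((68.6,428.8),(515,108.8)))
s=manip.get_state(); print(s['position'],s['joint_pos'])
```

```text
(array([599.1, 406.2, 248.5]), np.float64(2.6989486862777365)) (array([318.8, 388.4, 248. ]), np.float64(0.28283275650569634))
[371.9   2.4 305.6] [ -7.9 -33.4 119.7  -0.   93.2 -46.1]
```

Emit:
{"op": "play_rows", "data": {"plan": [{"linear": [0.8,3.5,0],"rot": [0,0,0.1],"claw": 0.5},{"linear": [1.7,7.5,0],"rot": [0,0,0.2],"claw": 0.5},{"linear": [2.6,11.5,0],"rot": [0,0,0.3],"claw": 0.5},{"linear": [3.5,15.5,0],"rot": [0,0,0.4],"claw": 0.5},{"linear": [4.4,19.5,0],"rot": [0,0,0.5],"claw": 0.5}]}}

```text
clock: 36.45
position: [413.7, 201.6, 299.7]
orientation: [[-0.922, 0.387, -0.001], [0.387, 0.922, -0.0], [0.001, -0.0, -1.0]]
ft_force: [1.1, 0.3, -0.2]
opening: 47.9
```

Emit:
{"op": "play_rows", "data": {"plan": [{"linear": [0.9,4,0],"rot": [0,0,0.1],"claw": 0.5},{"linear": [1.8,8,0],"rot": [0,0,0.2],"claw": 0.5},{"linear": [2.8,12.5,0],"rot": [0,0,0.3],"claw": 0.5},{"linear": [3.8,17,0],"rot": [0,0,0.4],"claw": 0.5},{"linear": [4.3,19.6,0],"rot": [0,0,0.47],"claw": 0.5}]}}

```text
clock: 36.95
position: [456.2, 398.7, 298.8]
orientation: [[-0.997, -0.074, -0.002], [-0.074, 0.997, -0.001], [0.002, -0.0, -1.0]]
ft_force: [0.2, 0.0, 0.0]
opening: 47.7
```

Emit:
{"op": "play_rows", "data": {"plan": [{"linear": [0,0,0],"rot": [0,0,0],"claw": 0.5},{"linear": [0,0,-0.5],"rot": [0,0,0],"claw": 0.5},{"linear": [0,0,-1],"rot": [0,0,0],"claw": 0.5},{"linear": [0,0,-1.5],"rot": [0,0,0],"claw": 0.5},{"linear": [0,0,-2],"rot": [0,0,0],"claw": 0.5}]}}

```text
clock: 37.45
position: [457.2, 394.3, 280.2]
orientation: [[-0.998, -0.068, -0.0], [-0.068, 0.998, -0.0], [0.0, -0.0, -1.0]]
ft_force: [-0.9, -0.5, 0.2]
opening: 47.4
```

Run:
```python
from h import *
a=shot('top','top16');b=shot('scene','scene16')
s=manip.get_state(); print(s['position'],s['orientation'].round(3),s['ft_force'],s['opening'])
cv2.imwrite('pics/z16.png',cv2.resize(b[20:270,390:640,::-1],(450,450),interpolation=2))
```

```text
[457.03203794 394.35391427 279.54573175] [[-0.998 -0.068 -0.001]
 [-0.068  0.998 -0.001]
 [ 0.001 -0.001 -1.   ]] [ 0.28957626 -0.39204527 -0.62477306] 47.30436957344149
```

View pics/z16.png

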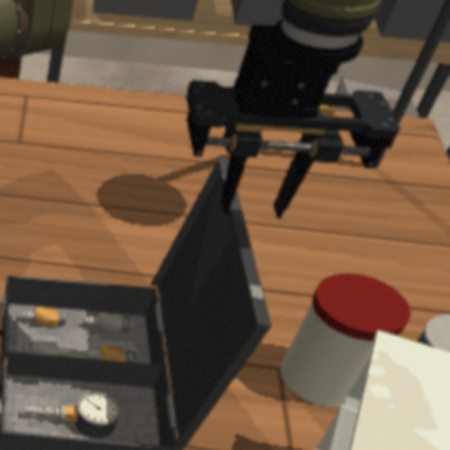

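Run:
```python
from h import *
c=lambda p:((proj('scene',p)-[390,20])*1.8).round(0)
for n,p in(('tcp',(457,394.4,279.5)),('tipL',(459,370,279.5)),('tipR',(455,418,279.5)),('edge',(459,397,248)),('below tcp',(457,394.4,248))): print(n,c(p))
```

```text
tcp [249. 208.]
tipL [225. 207.]
tipR [273. 210.]
edge [242. 234.]
below tcp [240. 233.]
```

Emit:
{"op": "play_rows", "data": {"plan": [{"linear": [0,0.2,-1],"rot": [0,0,0],"claw": 0.5},{"linear": [0,0.2,-2],"rot": [0,0,0],"claw": 0.5},{"linear": [0,0.2,-3],"rot": [0,0,0],"claw": 0.5},{"linear": [0,0.2,-3.7],"rot": [0,0,0],"claw": 0.5},{"linear": [0,0.2,-4],"rot": [0,0,0],"claw": 0.5}]}}

```text
clock: 38.05
position: [456.9, 396.9, 238.9]
orientation: [[-0.998, -0.069, -0.002], [-0.069, 0.998, -0.001], [0.002, -0.001, -1.0]]
ft_force: [-0.4, -0.2, -0.7]
opening: 47.2
```

Emit:
{"op": "play_rows", "data": {"plan": [{"linear": [0,0,-0.4],"rot": [0,0,0],"claw": 0.5},{"linear": [0,0,-0.8],"rot": [0,0,0],"claw": 0.5},{"linear": [0,0,-1.2],"rot": [0,0,0],"claw": 0.5},{"linear": [0,0,-1.5],"rot": [0,0,0],"claw": 0.5},{"linear": [0,0,-1.5],"rot": [0,0,0],"claw": 0.5}]}}

```text
clock: 38.55
position: [457.2, 397.1, 225.1]
orientation: [[-0.998, -0.069, -0.001], [-0.069, 0.998, -0.0], [0.001, -0.0, -1.0]]
ft_force: [-0.1, -0.5, -0.5]
opening: 47.5
```

Emit:
{"op": "play_rows", "data": {"plan": [{"linear": [0.1,-1.5,0],"rot": [0,0,0],"claw": 0.5},{"linear": [0.2,-3,0],"rot": [0,0,0],"claw": 0.5},{"linear": [0.3,-4.5,0.1],"rot": [0,0,0],"claw": 0.5},{"linear": [0.4,-6,0.2],"rot": [0,0,0],"claw": 0.5},{"linear": [0.5,-7.5,0.1],"rot": [0,0,0],"claw": 0.5}]}}

```text
clock: 39.05
position: [462.6, 320.9, 227.1]
orientation: [[-0.998, -0.069, 0.001], [-0.069, 0.998, 0.001], [-0.001, 0.001, -1.0]]
ft_force: [1.1, 2.3, -0.5]
opening: 47.8
```

Emit:
{"op": "play_rows", "data": {"plan": [{"linear": [0.1,-2,-0.3],"rot": [0,0,0],"claw": 0.5},{"linear": [0.3,-4.5,-0.9],"rot": [0,0,0],"claw": 0.5},{"linear": [0.5,-7,-2],"rot": [0,0,0],"claw": 0.5},{"linear": [0.6,-9,-3.4],"rot": [0,0,0],"claw": 0.5},{"linear": [0.7,-10.9,-5],"rot": [0,0,0],"claw": 0.5}]}}

```text
clock: 39.55
position: [469.7, 211.4, 176.8]
orientation: [[-0.998, -0.068, 0.002], [-0.068, 0.998, 0.0], [-0.002, -0.0, -1.0]]
ft_force: [-0.3, 1.8, 0.6]
opening: 47.7
```

Run:
```python
from h import *
a=shot('top','top17');b=shot('scene','scene17')
s=manip.get_state(); print(s['position'],s['orientation'].round(3),s['ft_force'],s['opening'])
cv2.imwrite('pics/z17.png',cv2.resize(b[50:270,370:590,::-1],(450,450),interpolation=2))
```

```text
[467.72492882 210.01964532 173.93758013] [[-0.998 -0.066 -0.005]
 [-0.066  0.998 -0.003]
 [ 0.005 -0.003 -1.   ]] [ 0.55315498  0.00394083 -0.22578559] 47.51035019148485
```

View pics/z17.png

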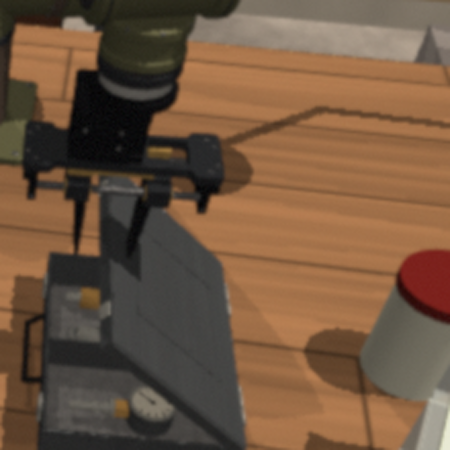

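The lid is at about 45°. I lift, close the fingers, and press it down from above.

Emit:
{"op": "play_rows", "data": {"plan": [{"linear": [0,0,2],"rot": [0,0,0],"claw": 0.5},{"linear": [0,0,5],"rot": [0,0,0],"claw": 0.5},{"linear": [0,0,8],"rot": [0,0,0],"claw": 0.5},{"linear": [0,0,9],"rot": [0,0,0],"claw": 0},{"linear": [0,1,9],"rot": [0,0,0],"claw": 0}]}}

```text
clock: 40.15
position: [470.4, 223.4, 269.0]
orientation: [[-0.998, -0.068, 0.004], [-0.068, 0.998, 0.001], [-0.004, 0.001, -1.0]]
ft_force: [-0.1, 0.4, 0.0]
opening: 36.9
```

Emit:
{"op": "play_rows", "data": {"plan": [{"linear": [0,1.2,0],"rot": [0,0,0],"claw": 0},{"linear": [0,1.2,0],"rot": [0,0,0],"claw": 0},{"linear": [0,1.2,0],"rot": [0,0,0],"claw": 0},{"linear": [0,1.2,0],"rot": [0,0,0],"claw": 0},{"linear": [0,1.2,-1],"rot": [0,0,0],"claw": 0}]}}

```text
clock: 40.65
position: [470.0, 235.4, 257.3]
orientation: [[-0.998, -0.069, 0.002], [-0.069, 0.998, 0.001], [-0.002, 0.0, -1.0]]
ft_force: [0.7, 0.2, 0.3]
opening: 1.2
```

Emit:
{"op": "play_rows", "data": {"plan": [{"linear": [0,0,-2],"rot": [0,0,0],"claw": 0},{"linear": [0,0,-4.5],"rot": [0,0,0],"claw": 0},{"linear": [0,0,-7],"rot": [0,0,0],"claw": 0},{"linear": [0,0,-9],"rot": [0,0,0],"claw": 0},{"linear": [0,0,-11],"rot": [0,0,0],"claw": 0}]}}

```text
clock: 41.15
position: [469.1, 234.9, 145.1]
orientation: [[-0.998, -0.069, -0.0], [-0.069, 0.998, -0.0], [0.0, -0.0, -1.0]]
ft_force: [-0.3, -0.6, 2.1]
opening: 0.6
```

Emit:
{"op": "play_rows", "data": {"plan": [{"linear": [0,0,-1.5],"rot": [0,0,0],"claw": 0},{"linear": [0,0,-3],"rot": [0,0,0],"claw": 0},{"linear": [0,0,-4.5],"rot": [0,0,0],"claw": 0},{"linear": [0,0,-6],"rot": [0,0,0],"claw": 0},{"linear": [0,0,-7],"rot": [0,0,0],"claw": 0}]}}

```text
clock: 41.65
position: [468.9, 235.0, 75.1]
orientation: [[-0.998, -0.069, -0.001], [-0.069, 0.998, -0.001], [0.001, -0.0, -1.0]]
ft_force: [0.6, -0.9, 2.3]
opening: 0.6
```

Emit:
{"op": "play_rows", "data": {"plan": [{"linear": [0,0,-0.4],"rot": [0,0,0],"claw": 0},{"linear": [0,0,-0.8],"rot": [0,0,0],"claw": 0},{"linear": [0,0,-1.2],"rot": [0,0,0],"claw": 0},{"linear": [0,0,-1.5],"rot": [0,0,0],"claw": 0},{"linear": [0,0,-1.8],"rot": [0,0,0],"claw": 0}]}}

```text
clock: 42.15
position: [469.7, 235.4, 58.9]
orientation: [[-0.998, -0.069, 0.001], [-0.069, 0.998, 0.0], [-0.001, 0.0, -1.0]]
ft_force: [-0.2, -1.0, 0.9]
opening: 0.5
```

Emit:
{"op": "play_rows", "data": {"plan": [{"linear": [0,0,-0.1],"rot": [0,0,0],"claw": 0},{"linear": [0,0,-0.2],"rot": [0,0,0],"claw": 0},{"linear": [0,0,-0.2],"rot": [0,0,0],"claw": 0},{"linear": [0,0,-0.2],"rot": [0,0,0],"claw": 0},{"linear": [0,0,-0.2],"rot": [0,0,0],"claw": 0}]}}

```text
clock: 42.65
position: [469.6, 235.4, 57.7]
orientation: [[-0.998, -0.069, 0.0], [-0.069, 0.998, -0.0], [-0.0, -0.0, -1.0]]
ft_force: [-2.7, -2.6, 5.2]
opening: 0.2
```

Emit:
{"op": "play_rows", "data": {"plan": [{"linear": [0,0,-0.1],"rot": [0,0,0],"claw": 0},{"linear": [0,0,-0.2],"rot": [0,0,0],"claw": 0},{"linear": [0,0,-0.3],"rot": [0,0,0],"claw": 0},{"linear": [0,0,-0.3],"rot": [0,0,0],"claw": 0},{"linear": [0,0,-0.3],"rot": [0,0,0],"claw": 0}]}}

```text
clock: 43.15
position: [469.7, 235.4, 57.6]
orientation: [[-0.998, -0.069, -0.001], [-0.069, 0.998, -0.001], [0.001, -0.001, -1.0]]
ft_force: [-9.6, -4.9, 21.5]
opening: 0.6
```

Emit:
{"op": "play_rows", "data": {"plan": [{"linear": [0,0,1],"rot": [0,0,0],"claw": 0},{"linear": [0,0,4],"rot": [0,0,0],"claw": 0},{"linear": [0,-3,8],"rot": [0,0,0],"claw": 0},{"linear": [0,-7,12],"rot": [0,0,0],"claw": 0},{"linear": [0,-11,15],"rot": [0,0,0],"claw": 0}]}}

```text
clock: 43.65
position: [469.5, 130.0, 201.9]
orientation: [[-0.997, -0.071, 0.002], [-0.071, 0.997, 0.001], [-0.002, 0.001, -1.0]]
ft_force: [0.3, 0.4, 0.8]
opening: 0.6
```

Emit:
{"op": "play_rows", "data": {"plan": [{"linear": [-1,-4,2],"rot": [0,0,0],"claw": 0},{"linear": [-2,-8,4],"rot": [0,0,0],"claw": 0},{"linear": [-3,-12,6],"rot": [0,0,0],"claw": 0},{"linear": [-4,-15,8],"rot": [0,0,0],"claw": 0},{"linear": [-4,-16,8],"rot": [0,0,0],"claw": 0}]}}

```text
clock: 44.15
position: [430.1, -31.8, 283.2]
orientation: [[-0.998, -0.066, 0.007], [-0.066, 0.998, -0.001], [-0.007, -0.002, -1.0]]
ft_force: [-0.4, 0.7, 1.1]
opening: 0.7
```

Run:
```python
from h import *
a=shot('top','top18');b=shot('scene','scene18')
s=manip.get_state(); print(s['position'],s['ft_force'],s['clock'])
cv2.imwrite('pics/z18.png',np.vstack([cv2.resize(a[130:430,50:560,::-1],(510,300)),cv2.resize(b[130:300,100:610,::-1],(510,170))]))
```

```text
[429.56345064 -30.28842447 279.68169947] [ 0.4256479  -0.61903923 -0.40833548] 44.25
```

View pics/z18.png

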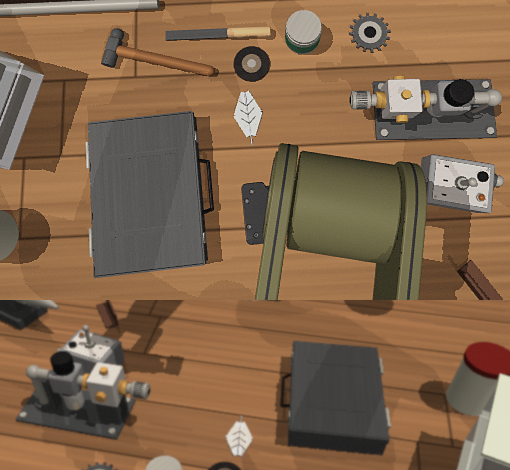

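The lid is flat on the rim, and the toggle ball is at top px (523,313), which is the upright position. The sleeve is forward, the bystanders are in place, and the bench is clear of adaptors.

```bash
python3 -c "
from workcell import manip
print(manip.hand_in())"
```

```text
the job is handed in; nothing more can be done
None
```

I handed the job in at about 44 s on the robot's clock. Every step was carried out, and no check failed; the hand-in itself reports no verdict.

- **Toggle:** I set it upright by closing the jaws around it. It was seen at pixel (522.7, 311.7), predicted (522.2, 312.3), and still stood at about (523, 313) in the last picture.
- **Sleeve:** With the toggle at off, I pulled it back at about 12 N, roughly 8 mm by the measured tool position. The gauge jumped about 13 mm out. After release the sleeve looked forward again in the pictures, but I did not measure it to the millimetre.
- **Gauge:** I drew it out level and laid it in the farther compartment. The tool met the case floor about 4 mm higher than I planned, but the gauge lay in place in the next picture.
- **Adaptors:** All four are in the nearer compartment, seen there before the lid was closed. One had been knocked from (446, -60) to (470, -34) mm during the run; I found it again before grasping it.
- **Lid:** I folded it over and pressed it down until it stopped at 57.6 mm under about 21 N. That matches the height of the case rim plus the lid. The last picture shows it flat.
- **Bystanders:** They looked unmoved in the last picture; I judged this by eye only. The arm was clear of everything when I handed in.

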